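Ready the shop's prize draw

TASK

Get the counter's prize draw ready to film: put every orange bead from the grey mat into the blue bowl with the cream ones, then take the wooden stick from its stand and stir the beads with its foot close to the bowl's floor, at least three full turns on a circle about half-way between the bowl's middle and its wall. Put the stick back upright in its stand and swing the stiff camera arm by its red knob until the camera is straight above the middle of the bowl, where it stays; all beads must end up in the bowl and nothing else on the counter may be disturbed.

Things in the scene. Friction and masses are not known exactly. Their poses are not given: they have to be found in the camera images.
- bowl_floor (a point): Blue ceramic draw bowl, fixed to the counter. Outside radius 76 mm at the foot, 94 at the rim; 75 mm tall, walls 5 mm, inner floor 6 mm above the counter, inner radius about 73 at the floor and 89 at the rim. This point: centre of the inner floor, z up.
- orange0_mid (a point): Orange wooden bead: upright cylinder 26 mm diameter, 26 tall, 15 g, with a dark dot in each flat end. Between 3 and 5 of these stand on the grey mat; the others are absent. Point: its centre; z along its axis.
- orange1_mid (a point): Orange wooden bead: upright cylinder 26 mm diameter, 26 tall, 15 g, with a dark dot in each flat end. Between 3 and 5 of these stand on the grey mat; the others are absent. Point: its centre; z along its axis.
- orange2_mid (a point): Orange wooden bead: upright cylinder 26 mm diameter, 26 tall, 15 g, with a dark dot in each flat end. Between 3 and 5 of these stand on the grey mat; the others are absent. Point: its centre; z along its axis.
- orange3_mid (a point): Orange wooden bead: upright cylinder 26 mm diameter, 26 tall, 15 g, with a dark dot in each flat end. Between 3 and 5 of these stand on the grey mat; the others are absent. Point: its centre; z along its axis.
- orange4_mid (a point): Orange wooden bead: upright cylinder 26 mm diameter, 26 tall, 15 g, with a dark dot in each flat end. Between 3 and 5 of these stand on the grey mat; the others are absent. Point: its centre; z along its axis.
- cream0: Cream bead of the same size and weight as the orange ones, lying in the bowl from the start. Origin at its centre.
- cream1: Cream bead of the same size and weight as the orange ones, lying in the bowl from the start. Origin at its centre.
- cream2: Cream bead of the same size and weight as the orange ones, lying in the bowl from the start. Origin at its centre.
- mat: Flat grey mat 220 x 220 mm, 3 mm thick, fixed. Origin at the centre of its underside.
- stick_head (a point): Wooden stirring stick, 170 mm long, 60 g, standing upright and loose in its stand: round rod 16 mm diameter, flat foot, and a green square head 24 x 24 mm, 55 mm tall at the top. Point: centre of the head (half-way up it), 142.5 mm above the foot; x, y are across the head's flat sides, z points up the stick.
- stick_foot (a point): Centre of the stick's flat foot, its lower end; z points up the stick.
- stand_floor (a point): Stand of the stick: black round block fixed to the counter, 60 mm diameter, 60 tall, with a round socket 27 mm wide in its top whose floor is 6 mm above the counter. Point: centre of the socket's floor.
- cam_hinge (a point): Upright hinge axis of the camera arm, on a fixed post 22 mm thick with a 100 mm round foot. Point on the axis at 213 mm height. The arm, a bar 18 mm wide, reaches 260 mm out at that height.
- cam_knob (a point): Red round knob, 24 mm diameter, 50 tall, upright on top of the black camera head (64 diameter, underside 178 mm above the counter, top 232); the knob is on the vertical line of the lens. Point: centre of the knob, half-way up, 257 mm above the counter, 260 mm from the hinge axis.
- cam_arm (a joint): Hinge of the camera arm, rad, grows anticlockwise seen from above, range -0.5 to 1.6. Stiff: it takes about 2 N at the knob to move and it stays where it is left. It starts at 1.2 to 1.35 and is over the bowl at about 0.
- pen_pot: Bystander, not to be moved: grey pen pot, 58 diameter, 85 tall (pens to 120); it stands on one of two spots on the counter, the stick's stand on the other. Sizes in mm. Origin at the centre of its underside.
- fig_green: Bystander, not to be moved: green hooded collectible figure, 64 base, 136 tall. Sizes in mm. Origin at the centre of its underside.
- fig_red: Bystander, not to be moved: red figure with blue cape, same size. Sizes in mm. Origin at the centre of its underside.
- fig_blue: Bystander, not to be moved: blue figure with yellow cape, same size. Sizes in mm. Origin at the centre of its underside.
- deck: Bystander, not to be moved: red card-deck box 66 x 92 x 24. Sizes in mm. Origin at the centre of its underside.
- mug: Bystander, not to be moved: white coffee mug, 80 diameter, 75 tall. Sizes in mm. Origin at the centre of its underside.
- tape: Bystander, not to be moved: roll of clear tape lying flat, 90 diameter, 24 tall. Sizes in mm. Origin at the centre of its underside.
There are look-alikes about, which are no part of the job. Of the things that look like the part that bears stand_floor, take the one that is nearest to the robot's base at the start.

How it is judged:
On the way, in this order (a step that is already met when the one before it is completed fails the run):
1. every orange bead on the counter is in the bowl (horizontal distance between each of orange0_mid, orange1_mid, orange2_mid, orange3_mid, orange4_mid and bowl_floor below 0.083 m and height (world z) of each of orange0_mid, orange1_mid, orange2_mid, orange3_mid, orange4_mid below 0.065 m), for 0.2 s.
2. stirring: the stick's foot, low in the bowl, passes the bowl's +x side (horizontal distance between stick_foot and bowl_floor below 0.083 m and z of stick_foot in the frame of bowl_floor below 0.025 m and x of stick_foot in the frame of bowl_floor above 0.015 m).
3. then its -x side (horizontal distance between stick_foot and bowl_floor below 0.083 m and z of stick_foot in the frame of bowl_floor below 0.025 m and x of stick_foot in the frame of bowl_floor below -0.015 m).
4. then its +y side (horizontal distance between stick_foot and bowl_floor below 0.083 m and z of stick_foot in the frame of bowl_floor below 0.025 m and x of stick_foot in the frame of bowl_floor between -0.015 and 0.015 m and y of stick_foot in the frame of bowl_floor above 0.015 m).
5. then its -y side, with at least two cream beads shifted by now (three turns either way meet all four) (horizontal distance between stick_foot and bowl_floor below 0.083 m and z of stick_foot in the frame of bowl_floor below 0.025 m and x of stick_foot in the frame of bowl_floor between -0.015 and 0.015 m and y of stick_foot in the frame of bowl_floor below -0.015 m and (distance of each of cream0, cream1 from where it was at the start of the episode above 0.01 m or distance of each of cream0, cream2 from where it was at the start of the episode above 0.01 m or distance of each of cream1, cream2 from where it was at the start of the episode above 0.01 m)).
At the end, for the whole second after the job is handed in: All orange and cream beads at rest in the bowl (centre within 83 mm of its axis, below 65 mm); stick in its stand (foot within 12 mm of the socket centre, below 20 mm, tilt under 0.25 rad); camera knob within 30 mm of the bowl axis seen from above, arm still (all of step 1 and horizontal distance between each of cream0, cream1, cream2 and bowl_floor below 0.083 m and height (world z) of each of cream0, cream1, cream2 below 0.065 m and horizontal distance between stick_foot and stand_floor below 0.012 m and height (world z) of stick_foot below 0.02 m and angle between stick_foot's own z axis and vertical below 0.25 rad and horizontal distance between cam_knob and bowl_floor below 0.03 m and velocity of joint cam_arm between -0.05 and 0.05 rad/s and linear speed of each of cream0, cream1, cream2 below 0.03 m/s); the robot touches nothing.
It fails at once if a bystander is shoved more than 30 mm or knocked over (distance of any of pen_pot, fig_green, fig_red, fig_blue, deck, mug, tape from where it was at the start of the episode above 0.03 m or angle between any of pen_pot, fig_green, fig_red, fig_blue, deck, mug, tape's own z axis and vertical above 0.5 rad).
Of orange0, orange1, orange2, orange3, orange4 only 3 to 5 are there at a start; the rules pass over those that are not, and their reading is None.
At some moment in a run one of orange0, orange1, orange2, orange3, orange4 may be knocked a few centimetres aside while the robot is not near it.
It also fails if it takes over 210 s, if anything falls off the work surface, if the arm or the gripper's body presses on something with over 40 N, if the wrist force passes 120 N, or if a joint passes its speed limit or range.

ROBOT

A 7-joint arm with a two-finger parallel gripper is mounted at the origin on the work surface. World frame = base frame: x ahead of the robot, y to its left, z up, the work surface at z = 0. Lengths are in m, angles in rad, forces in N, time in s.
With the tool pointing down it reaches from about 0.4 to 0.875 m from the base axis. Payload 4.4 kg.
Tool frame: the origin (TCP) lies between the finger pads; the fingertips stand 25 mm ahead of it and the grasp point (between the pads) lies 6 mm ahead of it (robot.tip_extent is the distance from the TCP to the fingertips, in m); z points along the fingers, y is the line along which they close (so a half turn about z gives the same grasp; the last joint's range is limited). The gripper opens to 85 mm and grips with 20 to 120 N. Pads are 22 mm wide; open, the fingers measure 114 mm over their backs; the gripper's body (76 mm by 85 mm) begins 54 mm behind the grasp point. The pads swing forward as they close: fully open they stand 13 mm farther back than shut.
Start: joints at [-1.414, 0.628, 0.038, 1.517, -0.027, 0.996, -0.02], TCP at [0.144, 0.634, 0.256] pointing down, gripper open.
Joint ranges: [-3.06, 3.06], [-0.37, 2.12], [-1.25, 1.32], [0.18, 2.47], [-1.1, 4.24], [0.23, 1.98], [-2.94, 2.94]. Speed limits (rad/s): [2.57, 2.57, 3.14, 3.14, 3.14, 3.14, 3.14].

INTERFACE

Orientations are given as a unit quaternion [x, y, z, w].
In Python, from station import robot gives the robot as it stands. The module is installed in compiled form; this text tells all that it offers.
- The arm moves only by the tool step_arm, never from a script. Its argument "plan" is a list of rows, each a list of 5 numbers: the shift along the tool's x, y, z in m, then the turn about the tool's z in rad, then the finger opening in m, from 0 to 0.0854. A call has 1 to 8 rows; each row shifts and turns the commanded pose from where the row before left it, along the tool's axes as they then stand; what a row does not reach is not made up. A row lasts 1/12 s, in which the tool goes at most 41.7 mm and 7.16 degrees, less where a joint would pass 70% of its speed; a pose out of reach is approached as far as the arm can. A call with a gripper value outside its range is refused whole. The fingers move at their own pace and stop on an object; "squeeze" is the grip in N (left out, the last holds). Time passes only in rows, so rows that do not move let the fingers close. It gives the time, the measured TCP pose, the force, the opening and the grip force at its end, in the units of the state.
- robot.get_state(): the state, without advancing time (a new reading comes with each control period).
- robot.capture(name): name is "scene" or "side" or "wrist"; returns (picture, depth): 384x512x3 uint8, red, green, blue; 384x512 float32, m along the optical axis (not along the pixel's ray), 0 where there is no reading.
- robot.camera_model(name): a dict with "fx", "fy", "cx", "cy" (pixels), "eye" and "rotation" of the camera in the world. Camera axes: x right, y down, z forward; pixel columns grow to the right and rows downward; lengths in m; the calibration is good to about 2 mm. The wrist camera is an equidistant fisheye: a pixel r from the principal point sees the ray r / f radians off the axis. A picture is of the moment at which its call begins: read the wrist's pose just before it. camera_model takes no time and is no camera call; for the wrist camera it gives the pose at the moment of the call.
- robot.hand_in(): hands the job in; it is judged then, once.
Trained networks look in the newest picture that a camera, given by its name, has taken for a name from the list of things; names that differ only in an ending like _2 or _b are one class to them, and where a whole thing is asked for, a point or a joint stands for the part that bears it (a point fixed in the world has none). Each returns a list of dicts, best first, with "score" (0 to 1); they miss things now and then, are a little off and sometimes report something else, mostly with a low value. They report only what shows in the picture. A call takes as long as a camera call. They do not tell look-alikes from the thing itself.
- robot.recognise(camera, name): "location" ([x, y, z] in m, in the coordinates of the camera as it stood for that picture, good to about 4 mm: the middle of the surface that is visible of it).
- robot.masks_of(camera, name): "pixels" (384x512 bool, what is visible of it).
The state is a dict: "time_s": time; "joint_positions": joint angles; "qd": joint speeds; "joint_efforts": joint torques, N m; "tool_pos": TCP position; "eef_rot": TCP orientation; "wrist_force": force on the tool from outside, world axes, zero at the start; "ft_torque": the same for the moment, N m; "gripper_width": finger opening in m; "gripper_force": force on a finger pad.
Only numpy, scipy, OpenCV 4.12 (cv2) and the standard library are available. Lean on these libraries where they do the work, as an engineer would, in place of code of your own. Each camera call takes 0.05 s, during which the arm holds its last target. There are 200 camera calls.

## Working session

There is one attempt and no reset: what is moved stays moved. The work goes in short steps, Python scripts to look and compute and a tool call to move; the robot and the scene stay as the last step left them, time stands still between calls to the robot, and variables do not carry over. Pictures are saved under pics/ and viewed, at most 14 in all, crops included, and the job is handed in when it is done.

Besides the shell and the picture viewer there is one more tool, called after ">>>" in YAML: its name, and indented under it one key for each argument. step_arm: Moves the arm, as the interface text tells. Its arguments: {"type":"object","properties":{"plan":{"type":"array"},"squeeze":{"type":"number"}},"required":["plan"]}

```bash
mkdir -p pics
cat > h.py <<'E'
import numpy as np, cv2
from station import robot
from scipy.spatial.transform import Rotation as R
def snap(c,fn=None):
    m=robot.camera_model(c); p,d=robot.capture(c)
    if fn: cv2.imwrite('pics/'+fn,cv2.cvtColor(p,cv2.COLOR_RGB2BGR))
    return p,d,m
def rot(m):
    r=np.array(m['rotation'],float)
    return r if r.shape==(3,3) else R.from_quat(r).as_matrix()
def world(m,x): return rot(m)@np.asarray(x)+np.array(m['eye'])
def rec(c,m,n,k=6,s=0.2):
    return [(round(o['score'],2),world(m,o['location']).round(4).tolist()) for o in robot.recognise(c,n)[:k] if o['score']>s]
def cloud(d,m,mask):
    v,u=np.nonzero(mask&(d>0)); z=d[v,u]
    return (rot(m)@np.stack([(u-m['cx'])/m['fx']*z,(v-m['cy'])/m['fy']*z,z]))[:].T+np.array(m['eye'])
def st():
    s=robot.get_state(); print({k:np.round(s[k],4).tolist() for k in('time_s','tool_pos','eef_rot','joint_positions','wrist_force','gripper_width','gripper_force')})
    print(R.from_quat(s['eef_rot']).as_matrix().round(3).tolist()); return s
E
python3 - <<'E'
from h import *
st()
for c in('scene','side'):
    p,d,m=snap(c,c+'0.png'); print(c,m)
    for n in('bowl_floor','orange0_mid','stick_head','stand_floor','cam_knob','cam_hinge','pen_pot','mat','cream0','fig_green','fig_red','fig_blue','deck','mug','tape'):
        try: print(n,rec(c,m,n))
        except Exception as e: print(n,e)
E
```

```text
{'time_s': 0.0, 'tool_pos': [0.1435, 0.6334, 0.2554], 'eef_rot': [0.1112, 0.9938, -0.0009, -0.0001], 'joint_positions': [-1.4138, 0.6293, 0.0385, 1.5184, -0.027, 0.9963, -0.02], 'wrist_force': [-0.5241, -0.0309, 0.6869], 'gripper_width': 0.0856, 'gripper_force': 0.0}
[[-0.975, 0.221, -0.0], [0.221, 0.975, -0.002], [-0.0, -0.002, -1.0]]
scene {'fx': 398.48489848496774, 'fy': 398.48489848496774, 'cx': 252.8863197776046, 'cy': 192.38560449566089, 'eye': array([1.63539562, 0.33809316, 1.13245013]), 'rotation': array([ 0.55411835,  0.72842799, -0.31765849, -0.24786811])}
bowl_floor [(0.84, [0.4863, -0.0183, 0.0379]), (0.24, [0.4391, 0.2342, 0.0276])]
orange0_mid [(0.42, [0.4372, 0.2332, 0.0315])]
stick_head [(0.59, [0.7889, 0.0793, 0.0785]), (0.4, [0.4136, -0.2498, 0.137])]
stand_floor [(0.62, [0.5487, -0.1842, 0.0511]), (0.57, [0.5125, -0.2774, 0.0536]), (0.55, [0.4233, -0.2486, 0.0481]), (0.24, [0.7359, -0.1404, 0.1915])]
cam_knob [(0.73, [0.4719, 0.3545, 0.0254]), (0.61, [0.6293, -0.2906, 0.2204])]
cam_hinge [(0.69, [0.6224, 0.5204, 0.0672]), (0.61, [0.7363, -0.1387, 0.1964]), (0.5, [0
[... 1271 characters left out ...]
m_knob [(0.91, [0.6225, -0.2893, 0.2177])]
cam_hinge [(0.69, [0.5909, 0.3324, 0.0275]), (0.65, [0.7265, -0.136, 0.1979])]
pen_pot [(0.69, [0.6685, 0.1629, 0.0712]), (0.42, [0.3756, -0.3814, 0.0761])]
mat [(0.79, [0.5054, 0.2911, 0.007])]
cream0 [(0.66, [0.5073, -0.0415, 0.0289]), (0.6, [0.4027, -0.2501, 0.1391])]
fig_green [(0.89, [0.7736, 0.089, 0.0795]), (0.6, [0.6243, -0.29, 0.2188])]
fig_red [(0.91, [0.7414, 0.2527, 0.0828])]
fig_blue [(0.68, [0.3741, -0.382, 0.0796])]
deck [(0.8, [0.5258, -0.4215, 0.0226]), (0.59, [0.5119, -0.044, 0.0407])]
mug [(0.78, [0.5994, 0.5382, 0.0659]), (0.38, [0.625, -0.2893, 0.2169])]
tape [(0.84, [0.6611, -0.3807, 0.0247]), (0.59, [0.6257, -0.2904, 0.2205])]
```

View pics/scene0.png

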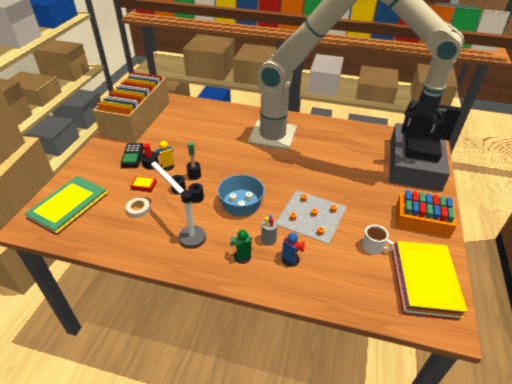

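View pics/side0.png

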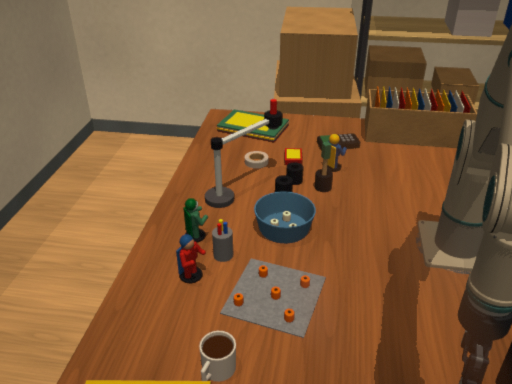

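The scene image shows the bowl (241,195), five beads on the mat (292,217; 305,199; 313,211; 320,231; 333,211), stick in stand (193,165) and the camera head with red knob (147,148). The side image confirms it, with two empty look-alike stands at (284,185) and (294,173). I'll refine positions from depth.

```bash
cat > meas.py <<'E'
from h import *
from scipy.optimize import least_squares
def fit(P,r=None):
    P=P[:,:2];c0=P.mean(0)
    if r: f=least_squares(lambda q:np.hypot(*(P-q).T)-r,c0,loss='soft_l1',f_scale=.002); return f.x
    f=least_squares(lambda q:np.hypot(*(P-q[:2]).T)-q[2],[*c0,.05],loss='soft_l1',f_scale=.002); return f.x
def beads(c,show=True,zr=(0.012,0.06)):
    p,d,m=snap(c); hsv=cv2.cvtColor(p,cv2.COLOR_RGB2HSV)
    mk=((hsv[...,0]>=5)&(hsv[...,0]<=16)&(hsv[...,1]>205)&(hsv[...,2]>110)).astype(np.uint8)
    n,l,s,_=cv2.connectedComponentsWithStats(mk); out=[]
    for i in range(1,n):
        if s[i,4]<12: continue
        P=cloud(d,m,l==i)
        if len(P)<8: continue
        t=P[P[:,2]>P[:,2].max()-.006]
        q=np.median(P,0)
        if .3<q[0]<.75 and -.2<q[1]<.5: out.append((s[i,4],t.mean(0).round(4).tolist(),fit(P[(P[:,2]<.026)],.013).round(4).tolist() if (P[:,2]<.026).sum()>4 else None))
    return out
E
python3 - <<'E'
from meas import *
for c in('scene','side'):
    print(c,*beads(c),sep='\n')
    p,d,m=snap(c); A=cloud(d,m,np.ones(d.shape,bool))
    sel=lambda x,y,r,z0,z1:A[(np.hypot(A[:,0]-x,A[:,1]-y)<r)&(A[:,2]>z0)&(A[:,2]<z1)]
    print('rim',fit(sel(.5,-.03,.15,.070,.08)).round(4))
    print('stand',[ (len(q:=sel(x,y,.05,.01,.056)),fit(q,.03).round(4)) for x,y in((.405,-.245),(.535,-.185),(.505,-.275))])
    t=sel(.405,-.245,.05,.055,.066); print('standtop',t.mean(0).round(4),len(t))
    h=sel(.405,-.245,.05,.118,.18); print('head',len(h),h.mean(0).round(4),h.max(0).round(4),h.min(0).round(4))
    f=sel(.405,-.245,.04,.07,.11); print('rod',len(f),fit(f,.008))
    k=sel(.625,-.29,.05,.238,.3); print('knob',len(k),fit(k,.012),k[:,2].max())
    q=sel(.625,-.29,.05,.18,.228); print('camhead',fit(q,.032))
    q=sel(.73,-.13,.1,.03,.19); print('post',len(q),fit(q,.011))
    for n,(x,y) in dict(pot=(.68,.155),g=(.783,.085),r=(.755,.25),b=(.382,-.386),mug=(.61,.53)).items():
        q=sel(x,y,.06,.02,.2); print(n,q.min(0).round(3),q.max(0).round(3))
E
```

```text
scene
(np.int32(13), [0.4437, 0.235, 0.027], [0.4298, 0.2367])
(np.int32(21), [0.4671, 0.3562, 0.0299], [0.4621, 0.3613])
(np.int32(21), [0.5029, 0.2875, 0.0339], [0.5027, 0.289])
(np.int32(25), [0.5501, 0.2123, 0.0293], [0.5476, 0.2082])
(np.int32(27), [0.5992, 0.3247, 0.0285], [0.5944, 0.3259])
rim [ 0.5167 -0.0089  0.0902]
stand [(126, array([ 0.4047, -0.2573])), (121, array([ 0.5373, -0.1953])), (76, array([ 0.5089, -0.2867]))]
standtop [ 0.4115 -0.2543  0.0596] 80
head 83 [ 0.4127 -0.2538  0.1544] [ 0.4239 -0.2405  0.1795] [ 0.3961 -0.2747  0.12  ]
rod 28 [ 0.40407687 -0.25637955]
knob 21 [ 0.60942635 -0.32315136] 0.28085737192509597
camhead [ 0.64693649 -0.30830036]
post 198 [ 0.74647096 -0.13001173]
pot [0.651 0.117 0.02 ] [0.706 0.174 0.122]
g [0.741 0.031 0.02 ] [0.813 0.106 0.141]
r [0.72 0.21 0.02] [0.778 0.284 0.141]
b [ 0.337 -0.442  0.02 ] [ 0.413 -0.364  0.143]
mug [0.561 0.481 0.02 ] [0.647 0.59  0.08 ]
side
(np.int32(13), [0.6767, 0.1534, 0.1233], None)
(np.int32(73), [0.5476, 0.2151, 0.0314], [0.5461, 0.2089])
(np.int32(68), [0.4309, 0.2362, 0.0301], [0.4298, 0.2314])
(np.int32(82), [0.5022, 0.2892, 0.0311], [0.5026, 0.285])
(np.int32(86), [0.5938, 0.3278, 0.0296], [0.5945, 0.3233])
(np.int32(89), [0.4608, 0.3601, 0.0306], [0.4604, 0.3555])
rim [ 0.513  -0.0083  0.0904]
stand [(200, array([ 0.4039, -0.2588])), (149, array([ 0.5363, -0.1956])), (169, array([ 0.5076, -0.2879]))]
standtop [ 0.4039 -0.2503  0.0602] 122
head 155 [ 0.4044 -0.2509  0.1525] [ 0.4194 -0.2374  0.1795] [ 0.3894 -0.2711  0.1181]
rod 48 [ 0.40444346 -0.25731276]
knob 17 [ 0.60737771 -0.32234596] 0.2834234017328585
camhead [ 0.60471643 -0.28141998]
post 282 [ 0.74587942 -0.13121706]
pot [0.644 0.116 0.02 ] [0.702 0.176 0.124]
g [0.733 0.027 0.021] [0.81  0.11  0.143]
r [0.701 0.213 0.02 ] [0.774 0.284 0.143]
b [ 0.333 -0.418  0.02 ] [ 0.399 -0.361  0.141]
mug [0.563 0.477 0.02 ] [0.642 0.582 0.08 ]
```

>>> step_arm:
  plan:
    - [0,0,0,-0.112,0.055]
    - [0,0,0,-0.111,0.055]
    - [-0.026,-0.023,0,0,0.055]
    - [-0.026,-0.023,0,0,0.055]
    - [-0.026,-0.023,0,0,0.055]
    - [-0.026,-0.023,0,0,0.055]
    - [-0.026,-0.023,0,0,0.055]
    - [-0.026,-0.023,0,0,0.055]
  squeeze: 25

```text
time_s: 2.47
tool_pos: [0.3007, 0.4948, 0.2565]
eef_rot: [-0.0, 1.0, 0.0, 0.0]
wrist_force: [-0.0, 0.1, 0.4]
gripper_width: 0.0548
gripper_force: 0.0
```

>>> step_arm:
  plan:
    - [-0.026,-0.023,0,0,0.055]
    - [-0.026,-0.023,0,0,0.055]
    - [-0.026,-0.023,0,0,0.055]
    - [-0.026,-0.023,0,0,0.055]
    - [-0.026,-0.023,0,0,0.055]
    - [-0.026,-0.023,0,0,0.055]
    - [0,0,0.03,0,0.055]
    - [0,0,0.03,0,0.055]

```text
time_s: 3.13
tool_pos: [0.4596, 0.3563, 0.1975]
eef_rot: [0.003, 1.0, 0.001, 0.003]
wrist_force: [-0.7, 1.3, -1.0]
gripper_width: 0.0548
gripper_force: 0.0
```

Run:
```python
from meas import *
st()
print(*beads('scene'),sep='\n')
p,d,m=snap('wrist','w0.png'); print(m)
p,d,m=snap('scene'); hsv=cv2.cvtColor(p,cv2.COLOR_RGB2HSV)
for c in('scene','side'):
    p,d,m=snap(c); hsv=cv2.cvtColor(p,cv2.COLOR_RGB2HSV)
    mk=((hsv[...,0]<5)|(hsv[...,0]>174))&(hsv[...,1]>180)&(hsv[...,2]>80)
    P=cloud(d,m,mk); P=P[(P[:,2]>.225)&(P[:,2]<.3)&(np.hypot(P[:,0]-.6,P[:,1]+.3)<.15)]
    print('knob',c,len(P),P.mean(0),P.min(0),P.max(0),fit(P,.012))
    A=cloud(d,m,np.ones(d.shape,bool)); A=A[(A[:,2]>.18)&(A[:,2]<.3)&(A[:,0]>.45)&(A[:,0]<.8)&(A[:,1]<-.1)&(A[:,1]>-.4)]; A=A[(A[:,2]<.23)]
    far=A[np.hypot(A[:,0]-.746,A[:,1]+.1305)>.215]; print('head',len(far),fit(far,.032))
```

```text
{'time_s': 3.1333, 'tool_pos': [0.4596, 0.3563, 0.1975], 'eef_rot': [0.0028, 1.0, 0.0013, 0.0028], 'joint_positions': [-0.6991, 0.5977, -0.0147, 1.7798, 0.0144, 0.7583, 0.8435], 'wrist_force': [-0.7362, 1.3267, -0.9609], 'gripper_width': 0.0548, 'gripper_force': 0.0}
[[-1.0, 0.006, 0.006], [0.006, 1.0, 0.003], [-0.006, 0.003, -1.0]]
(np.int32(12), [0.4424, 0.2349, 0.0246], [0.4315, 0.2309])
(np.int32(25), [0.466, 0.3572, 0.0306], [0.4595, 0.3591])
(np.int32(31), [0.5056, 0.2887, 0.0294], [0.5045, 0.2845])
(np.int32(31), [0.5513, 0.2142, 0.0286], [0.5459, 0.2166])
(np.int32(27), [0.5995, 0.3282, 0.0297], [0.5954, 0.3232])
{'fx': 297.3186396354542, 'fy': 297.3186396354542, 'cx': 255.53688112914833, 'cy': 186.63332006540423, 'eye': array([0.38383883, 0.3545189 , 0.3080561 ]), 'rotation': array([0.70016992, 0.69996459, 0.09779927, 0.10122729])}
knob scene 78 [ 0.60009126 -0.33670549  0.26090335] [ 0.57663074 -0.35141982  0.22923449] [ 0.60945298 -0.32761971  0.28308432] [ 0.59316892 -0.34159073]
head 160 [ 0.59364671 -0.34092344]
knob side 79 [ 0.59320957 -0.33439026  0.26019673] [ 0.58268745 -0.3429889   0.23694175] [ 0.60441748 -0.32677474  0.28717547] [ 0.59213176 -0.34443565]
head 77 [ 0.59311553 -0.34134238]
```

>>> step_arm:
  plan:
    - [0,0,0.03,0,0.055]
    - [0,0,0.03,0,0.055]
    - [0,0,0.03,0,0.055]
    - [0,0,0,0,0.055]
    - [0,0,0,0,0.055]

```text
time_s: 3.8
tool_pos: [0.4555, 0.3586, 0.1069]
eef_rot: [-0.001, 1.0, -0.0, -0.0]
wrist_force: [0.0, 0.8, 0.5]
gripper_width: 0.0552
gripper_force: 0.0
```

Run:
```python
from meas import *
st()
print(*beads('side'),sep='\n')
p,d,m=snap('wrist','w1.png')
print(rec('wrist',robot.camera_model('wrist'),'orange0_mid',8))
```

```text
{'time_s': 3.8, 'tool_pos': [0.4555, 0.3586, 0.1069], 'eef_rot': [-0.0005, 1.0, -0.0001, -0.0002], 'joint_positions': [-0.7049, 0.7288, -0.0162, 1.8407, 0.0198, 0.5727, 0.8382], 'wrist_force': [0.04, 0.8118, 0.5332], 'gripper_width': 0.0552, 'gripper_force': 0.0}
[[-1.0, -0.001, -0.0], [-0.001, 1.0, -0.0], [0.0, -0.0, -1.0]]
(np.int32(13), [0.6779, 0.1527, 0.1217], None)
(np.int32(47), [0.5462, 0.2145, 0.0312], [0.5479, 0.2086])
(np.int32(65), [0.431, 0.2363, 0.0301], [0.43, 0.2307])
(np.int32(43), [0.5026, 0.2915, 0.0315], None)
(np.int32(88), [0.5935, 0.3284, 0.0298], [0.5957, 0.3235])
(np.int32(48), [0.4609, 0.361, 0.0303], None)
[(0.91, [0.4313, 0.2376, 0.0294])]
```

View pics/w1.png

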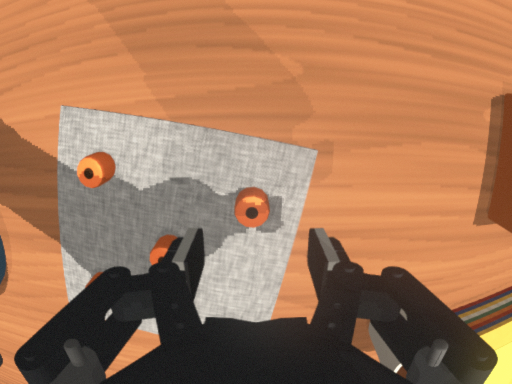

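>>> step_arm:
  plan:
    - [-0.005,0,0.03,0,0.055]
    - [0,0,0.03,0,0.055]
    - [0,0,0.0165,0,0.055]
    - [0,0,0,0,0.055]
    - [0,0,0,0,0.01]
    - [0,0,0,0,0.01]
    - [0,0,0,0,0.01]
    - [0,0,0,0,0.01]

```text
time_s: 4.62
tool_pos: [0.462, 0.3591, 0.0321]
eef_rot: [-0.0, 1.0, 0.001, 0.002]
wrist_force: [-0.1, 0.6, 7.3]
gripper_width: 0.0253
gripper_force: 24.9
```

>>> step_arm:
  plan:
    - [0,0,0,0,0.01]
    - [0,0,0,0,0.01]
    - [0,0,-0.03,0,0.01]
    - [0,0,-0.035,0,0.01]
    - [0,0,-0.035,0,0.01]
    - [0,0,-0.01,0,0.01]

```text
time_s: 5.12
tool_pos: [0.4631, 0.36, 0.1458]
eef_rot: [0.0, 1.0, 0.003, 0.004]
wrist_force: [0.5, 0.3, 0.8]
gripper_width: 0.0251
gripper_force: 24.7
```

Run:
```python
from meas import *
st()
from meas import *
for c in('scene','side'):
    p,d,m=snap(c); hsv=cv2.cvtColor(p,cv2.COLOR_RGB2HSV)
    A=(hsv[...,1]<110)&(hsv[...,2]>120)
    n,l,s,_=cv2.connectedComponentsWithStats(A.astype(np.uint8))
    for i in range(1,n):
        P=cloud(d,m,l==i)
        if len(P)>5:
            q=P.mean(0)
            if np.hypot(q[0]-.515,q[1]+.0085)<.08: print(c,len(P),q.round(4),P.max(0).round(3))
p,d,m=snap('wrist','w2.png')
```

```text
{'time_s': 5.1167, 'tool_pos': [0.4631, 0.36, 0.1458], 'eef_rot': [0.0, 1.0, 0.0031, 0.0037], 'joint_positions': [-0.6973, 0.6741, -0.0177, 1.8087, 0.0185, 0.6494, 0.8449], 'wrist_force': [0.4712, 0.2654, 0.8397], 'gripper_width': 0.0251, 'gripper_force': 24.733}
[[-1.0, -0.0, 0.007], [0.0, 1.0, 0.006], [-0.007, 0.006, -1.0]]
scene 154 [ 0.4478 -0.0267  0.0503] [0.582 0.084 0.08 ]
scene 129 [0.5078 0.0104 0.0239] [0.608 0.034 0.078]
scene 76 [ 0.5064 -0.0457  0.0173] [ 0.528 -0.029  0.034]
side 77 [ 0.5571 -0.0229  0.0185] [0.579 0.073 0.078]
```

View pics/w2.png

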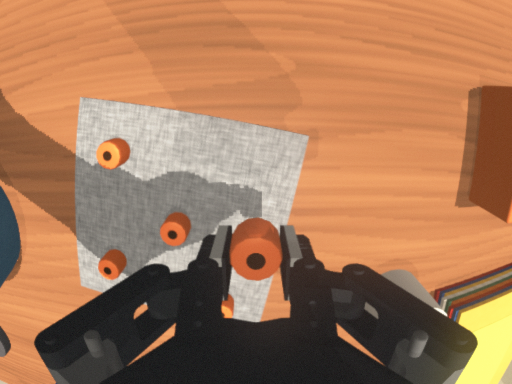

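>>> step_arm:
  plan:
    - [-0.0017,-0.0375,0,0,0.01]
    - [-0.0017,-0.0375,0,0,0.01]
    - [-0.0017,-0.0375,0,0,0.01]
    - [-0.0017,-0.0375,0,0,0.01]
    - [-0.0017,-0.0375,0,0,0.01]
    - [-0.0017,-0.0375,0,0,0.01]
    - [-0.0017,-0.0375,0,0,0.01]
    - [-0.0017,-0.0375,0,0,0.01]

```text
time_s: 5.93
tool_pos: [0.4729, 0.0562, 0.1384]
eef_rot: [-0.0, 1.0, -0.0, -0.002]
wrist_force: [0.9, -0.4, -0.9]
gripper_width: 0.0251
gripper_force: 24.8
```

>>> step_arm:
  plan:
    - [-0.0017,-0.0375,0,0,0.01]
    - [-0.0017,-0.0375,0,0,0.01]
    - [0,0,0,0,0.01]
    - [0,0,0,0,0.01]

```text
time_s: 6.27
tool_pos: [0.4765, -0.02, 0.1385]
eef_rot: [0.003, 1.0, -0.0, -0.002]
wrist_force: [-0.3, 0.3, 0.4]
gripper_width: 0.0251
gripper_force: 24.8
```

```bash
cat >> h.py <<'E'
def wpx(m,u,v,z):
    x=np.array([u-m['cx'],v-m['cy']]); r=np.hypot(*x); th=r/m['fx']
    ray=rot(m)@np.r_[x/max(r,1e-9)*np.sin(th),np.cos(th)]; e=np.array(m['eye']); return e+ray*(z-e[2])/ray[2]
E
python3 - <<'E'
from meas import *
st()
p,d,m=snap('wrist','w3.png')
print(rec('wrist',m,'cream0',8),rec('wrist',m,'bowl_floor',3))
print(m['eye'],rot(m).round(3).tolist())
E
```

```text
{'time_s': 6.2667, 'tool_pos': [0.4765, -0.02, 0.1385], 'eef_rot': [0.003, 1.0, -0.0004, -0.0015], 'joint_positions': [0.0456, 0.5779, -0.0908, 2.0958, 0.1101, 0.4752, 1.436], 'wrist_force': [-0.3153, 0.2888, 0.3868], 'gripper_width': 0.0251, 'gripper_force': 24.7841}
[[-1.0, 0.006, -0.003], [0.006, 1.0, -0.001], [0.003, -0.001, -1.0]]
[(0.92, [0.5012, -0.0493, 0.0251]), (0.77, [0.4813, 0.011, 0.0333])] [(0.61, [0.491, -0.0105, 0.0174])]
[ 0.40549715 -0.02058832  0.25576358] [[0.004, 0.96, 0.281], [1.0, -0.004, -0.002], [-0.001, 0.281, -0.96]]
```

View pics/w3.png

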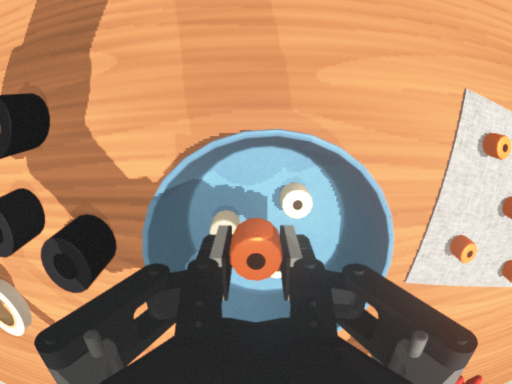

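>>> step_arm:
  plan:
    - [0,0,0.035,0,0.01]
    - [0,0,0.037,0,0.01]
    - [0,0,0,0,0.01]
    - [0,0,0,0,0.05]
    - [0,0,0,0,0.05]
    - [0,0,0,0,0.05]
    - [0,0,-0.036,0,0.055]
    - [0,0,-0.036,0,0.055]

```text
time_s: 7.08
tool_pos: [0.4769, -0.0167, 0.141]
eef_rot: [-0.0, 1.0, -0.0, -0.001]
wrist_force: [1.0, 0.9, 0.9]
gripper_width: 0.055
gripper_force: 0.0
```

Run:
```python
from meas import *
st()
print(*beads('side'),sep='\n')
print(*beads('scene'),sep='\n')
```

```text
{'time_s': 7.0833, 'tool_pos': [0.4769, -0.0167, 0.141], 'eef_rot': [-0.0004, 1.0, -0.0, -0.001], 'joint_positions': [0.0432, 0.5733, -0.0966, 2.0941, 0.1132, 0.481, 1.4331], 'wrist_force': [1.0044, 0.9347, 0.8503], 'gripper_width': 0.055, 'gripper_force': 0.0}
[[-1.0, -0.001, -0.002], [-0.001, 1.0, -0.0], [0.002, -0.0, -1.0]]
(np.int32(28), [0.4725, -0.0113, 0.0319], None)
(np.int32(13), [0.6782, 0.1521, 0.1199], None)
(np.int32(73), [0.5464, 0.2139, 0.0305], [0.5468, 0.2096])
(np.int32(69), [0.4312, 0.236, 0.0296], [0.4305, 0.2311])
(np.int32(83), [0.5019, 0.2904, 0.0303], [0.5036, 0.2855])
(np.int32(89), [0.5936, 0.3278, 0.0307], [0.5947, 0.3238])
(np.int32(24), [0.4775, -0.0109, 0.032], [0.495, -0.0031])
(np.int32(12), [0.442, 0.2348, 0.0229], [0.4299, 0.2333])
(np.int32(21), [0.5063, 0.288, 0.0282], [0.5039, 0.2914])
(np.int32(24), [0.5518, 0.2133, 0.0304], [0.5459, 0.2159])
(np.int32(24), [0.6, 0.3243, 0.0283], [0.5951, 0.324])
```

>>> step_arm:
  plan:
    - [-0.0116,0.038,0,0,0.055]
    - [-0.0116,0.038,0,0,0.055]
    - [-0.0116,0.038,0,0,0.055]
    - [-0.0116,0.038,0,0,0.055]
    - [-0.0116,0.038,0,0,0.055]
    - [-0.0116,0.038,0,0,0.055]
    - [0,0,0.036,0,0.055]
    - [0,0,0.036,0,0.055]

```text
time_s: 7.85
tool_pos: [0.5503, 0.2167, 0.0712]
eef_rot: [-0.003, 1.0, 0.003, 0.005]
wrist_force: [-0.6, -0.6, -0.8]
gripper_width: 0.0548
gripper_force: 0.0
```

>>> step_arm:
  plan:
    - [0,0,0,0,0.055]
    - [0,0,0.037,0,0.055]
    - [0,0,0,0,0.055]
    - [0,0,0,0,0.01]
    - [0,0,0,0,0.01]
    - [0,0,0,0,0.01]
    - [0,0,0,0,0.01]
    - [0,0,0,0,0.01]

```text
time_s: 8.52
tool_pos: [0.5491, 0.2114, 0.034]
eef_rot: [0.0, 1.0, 0.001, 0.002]
wrist_force: [-0.6, -0.8, 9.1]
gripper_width: 0.0248
gripper_force: 25.3
```

>>> step_arm:
  plan:
    - [0,0,-0.036,0,0.01]
    - [0,0,-0.036,0,0.01]
    - [0,0,-0.037,0,0.01]
    - [0,-0.0395,0,0,0.01]
    - [0,-0.0395,0,0,0.01]
    - [0,-0.0395,0,0,0.01]
    - [0,-0.0395,0,0,0.01]
    - [0,-0.0395,0,0,0.01]

```text
time_s: 9.18
tool_pos: [0.5477, 0.0117, 0.1419]
eef_rot: [-0.0, 1.0, -0.0, 0.002]
wrist_force: [0.8, -0.5, -0.2]
gripper_width: 0.0249
gripper_force: 24.8
```

>>> step_arm:
  plan:
    - [0,-0.0395,0,0,0.01]
    - [0,0,0,0,0.01]
    - [0,0,0.036,0,0.01]
    - [0,0,0.036,0,0.01]
    - [0,0,0,0,0.01]
    - [0,0,0,0,0.045]
    - [0,0,0,0,0.045]
    - [0,0,0,0,0.045]

```text
time_s: 9.85
tool_pos: [0.5488, -0.0255, 0.0703]
eef_rot: [-0.0, 1.0, 0.0, 0.002]
wrist_force: [-0.9, 1.1, 0.1]
gripper_width: 0.0449
gripper_force: 0.0
```

>>> step_arm:
  plan:
    - [0,0,-0.036,0,0.055]
    - [0,0,-0.036,0,0.055]

```text
time_s: 10.02
tool_pos: [0.5463, -0.0256, 0.1409]
eef_rot: [-0.0, 1.0, 0.0, -0.001]
wrist_force: [0.8, 0.1, -0.1]
gripper_width: 0.0549
gripper_force: 0.0
```

Run:
```python
from meas import *
st()
print(*beads('side'),sep='\n')
print(*beads('scene'),sep='\n')
```

```text
{'time_s': 10.0167, 'tool_pos': [0.5463, -0.0256, 0.1409], 'eef_rot': [-0.0004, 1.0, 0.0, -0.0013], 'joint_positions': [0.061, 0.6436, -0.0994, 1.9092, 0.106, 0.5964, 1.4651], 'wrist_force': [0.8269, 0.1238, -0.0721], 'gripper_width': 0.0549, 'gripper_force': 0.0}
[[-1.0, -0.001, -0.003], [-0.001, 1.0, 0.0], [0.003, 0.0, -1.0]]
(np.int32(39), [0.5446, -0.0368, 0.0332], [0.5488, -0.0388])
(np.int32(30), [0.4718, -0.0089, 0.0349], None)
(np.int32(13), [0.678, 0.1525, 0.1209], None)
(np.int32(71), [0.4307, 0.2365, 0.0304], [0.431, 0.2316])
(np.int32(83), [0.503, 0.2899, 0.0304], [0.5046, 0.2863])
(np.int32(87), [0.5949, 0.3279, 0.0303], [0.5945, 0.3232])
(np.int32(25), [0.4769, -0.0112, 0.0322], [0.4939, -0.013])
(np.int32(12), [0.4441, 0.235, 0.0254], [0.4312, 0.2326])
(np.int32(22), [0.5065, 0.287, 0.0289], [0.526, 0.2939])
(np.int32(27), [0.5992, 0.327, 0.0295], [0.5949, 0.3304])
```

>>> step_arm:
  plan:
    - [-0.0053,0.0391,0,0,0.055]
    - [-0.0053,0.0391,0,0,0.055]
    - [-0.0053,0.0391,0,0,0.055]
    - [-0.0053,0.0391,0,0,0.055]
    - [-0.0053,0.0391,0,0,0.055]
    - [-0.0053,0.0391,0,0,0.055]
    - [-0.0053,0.0391,0,0,0.055]
    - [-0.0053,0.0391,0,0,0.055]

```text
time_s: 10.78
tool_pos: [0.5898, 0.2894, 0.1419]
eef_rot: [-0.0, 1.0, 0.001, 0.001]
wrist_force: [1.3, -0.3, -0.3]
gripper_width: 0.0547
gripper_force: 0.0
```

>>> step_arm:
  plan:
    - [-0.0053,0.0391,0,0,0.055]
    - [0,0,0.036,0,0.055]
    - [0,0,0.036,0,0.055]
    - [0,0,0,0,0.055]
    - [0,0,0.035,0,0.055]
    - [0,0,0,0,0.055]
    - [0,0,0,0,0.01]
    - [0,0,0,0,0.01]

```text
time_s: 11.45
tool_pos: [0.5962, 0.3262, 0.0355]
eef_rot: [0.0, 1.0, 0.001, 0.001]
wrist_force: [0.1, 0.5, 0.4]
gripper_width: 0.0318
gripper_force: 0.0
```

>>> step_arm:
  plan:
    - [0,0,0,0,0.01]
    - [0,0,0,0,0.01]
    - [0,0,0,0,0.01]
    - [0,0,-0.036,0,0.01]
    - [0,0,-0.036,0,0.01]
    - [0,0,-0.035,0,0.01]
    - [0.01,-0.0375,0,0,0.01]
    - [0.01,-0.0375,0,0,0.01]

```text
time_s: 12.12
tool_pos: [0.5767, 0.2543, 0.1441]
eef_rot: [-0.002, 1.0, 0.003, 0.004]
wrist_force: [1.9, -0.9, -1.3]
gripper_width: 0.0247
gripper_force: 24.7
```

>>> step_arm:
  plan:
    - [0.01,-0.0375,0,0,0.01]
    - [0.01,-0.0375,0,0,0.01]
    - [0.01,-0.0375,0,0,0.01]
    - [0.01,-0.0375,0,0,0.01]
    - [0.01,-0.0375,0,0,0.01]
    - [0.01,-0.0375,0,0,0.01]
    - [0,0,0,0,0.01]
    - [0,0,0.036,0,0.01]

```text
time_s: 12.78
tool_pos: [0.5196, 0.0226, 0.1094]
eef_rot: [0.003, 1.0, -0.0, 0.007]
wrist_force: [2.2, 0.7, -0.1]
gripper_width: 0.025
gripper_force: 24.7
```

>>> step_arm:
  plan:
    - [0,0,0.036,0,0.01]
    - [0,0,0,0,0.01]
    - [0,0,0,0,0.045]
    - [0,0,0,0,0.045]
    - [0,0,0,0,0.045]
    - [0,0,-0.036,0,0.055]
    - [0,0,-0.036,0,0.055]

```text
time_s: 13.37
tool_pos: [0.5142, 0.0261, 0.141]
eef_rot: [-0.0, 1.0, -0.0, -0.001]
wrist_force: [1.5, -0.6, -0.2]
gripper_width: 0.0551
gripper_force: 0.0
```

Run:
```python
from meas import *
st()
print(*beads('side'),sep='\n')
print(*beads('scene'),sep='\n')
```

```text
{'time_s': 13.3667, 'tool_pos': [0.5142, 0.0261, 0.141], 'eef_rot': [-0.0004, 1.0, -0.0001, -0.001], 'joint_positions': [-0.0439, 0.6101, -0.0906, 1.9955, 0.1006, 0.5422, 1.3669], 'wrist_force': [1.4522, -0.579, -0.1505], 'gripper_width': 0.0551, 'gripper_force': 0.0}
[[-1.0, -0.001, -0.002], [-0.001, 1.0, -0.0], [0.002, -0.0, -1.0]]
(np.int32(36), [0.5448, -0.0344, 0.0323], [0.544, -0.0402])
(np.int32(27), [0.4732, -0.0103, 0.0329], None)
(np.int32(13), [0.6772, 0.1526, 0.121], None)
(np.int32(70), [0.4313, 0.2362, 0.0301], [0.4313, 0.2311])
(np.int32(83), [0.5023, 0.2899, 0.03], [0.5021, 0.2858])
(np.int32(24), [0.4792, -0.0098, 0.0359], [0.4744, -0.0158])
(np.int32(21), [0.5141, 0.0281, 0.0324], [0.5081, 0.0268])
(np.int32(12), [0.4429, 0.2335, 0.0247], [0.4302, 0.2325])
(np.int32(12), [0.5482, -0.0343, 0.0323], None)
(np.int32(22), [0.5075, 0.2879, 0.0301], [0.5033, 0.2911])
```

>>> step_arm:
  plan:
    - [0.0017,0.0375,0,0,0.055]
    - [0.0017,0.0375,0,0,0.055]
    - [0.0017,0.0375,0,0,0.055]
    - [0.0017,0.0375,0,0,0.055]
    - [0.0017,0.0375,0,0,0.055]
    - [0.0017,0.0375,0,0,0.055]
    - [0.0017,0.0375,0,0,0.055]
    - [0,0,0.036,0,0.055]

```text
time_s: 14.13
tool_pos: [0.5061, 0.303, 0.1115]
eef_rot: [-0.005, 1.0, 0.009, 0.007]
wrist_force: [1.7, 2.3, -0.2]
gripper_width: 0.0554
gripper_force: 0.0
```

>>> step_arm:
  plan:
    - [0,0,0.036,0,0.055]
    - [0,0,0,0,0.055]
    - [0,0,0.035,0,0.055]
    - [0,0,0,0,0.055]
    - [0,0,0,0,0.01]
    - [0,0,0,0,0.01]
    - [0,0,0,0,0.01]
    - [0,0,0,0,0.01]

```text
time_s: 14.8
tool_pos: [0.5047, 0.289, 0.0358]
eef_rot: [0.0, 1.0, 0.001, 0.002]
wrist_force: [-0.7, -1.3, 8.8]
gripper_width: 0.0246
gripper_force: 25.1
```

>>> step_arm:
  plan:
    - [0,0,0,0,0.01]
    - [0,0,-0.036,0,0.01]
    - [0,0,-0.036,0,0.01]
    - [0,0,-0.035,0,0.01]
    - [-0.001,-0.0375,0,0,0.01]
    - [-0.001,-0.0375,0,0,0.01]
    - [-0.001,-0.0375,0,0,0.01]
    - [-0.001,-0.0375,0,0,0.01]

```text
time_s: 15.47
tool_pos: [0.5075, 0.1371, 0.1419]
eef_rot: [-0.0, 1.0, 0.0, 0.002]
wrist_force: [0.3, -0.1, -0.1]
gripper_width: 0.0248
gripper_force: 24.7
```

>>> step_arm:
  plan:
    - [-0.001,-0.0375,0,0,0.01]
    - [-0.001,-0.0375,0,0,0.01]
    - [-0.001,-0.0375,0,0,0.01]
    - [-0.001,-0.0375,0,0,0.01]
    - [0,0,0,0,0.01]
    - [0,0,0.036,0,0.01]
    - [0,0,0.036,0,0.01]
    - [0,0,0,0,0.01]

```text
time_s: 16.13
tool_pos: [0.5077, -0.0119, 0.0637]
eef_rot: [0.0, 1.0, -0.0, -0.004]
wrist_force: [-0.9, -0.2, -0.3]
gripper_width: 0.0252
gripper_force: 24.8
```

>>> step_arm:
  plan:
    - [0,0,0,0,0.045]
    - [0,0,0,0,0.045]
    - [0,0,0,0,0.045]
    - [0,0,-0.036,0,0.055]
    - [0,0,-0.036,0,0.055]

```text
time_s: 16.55
tool_pos: [0.5103, -0.0113, 0.141]
eef_rot: [-0.0, 1.0, -0.0, -0.001]
wrist_force: [1.4, -0.5, 0.5]
gripper_width: 0.0547
gripper_force: 0.0
```

Run:
```python
from meas import *
st()
print(*beads('side'),sep='\n')
print(*beads('scene'),sep='\n')
```

```text
{'time_s': 16.55, 'tool_pos': [0.5103, -0.0113, 0.141], 'eef_rot': [-0.0004, 1.0, -0.0001, -0.001], 'joint_positions': [0.0355, 0.6058, -0.1006, 2.0071, 0.1123, 0.5359, 1.4275], 'wrist_force': [1.3744, -0.4608, 0.4826], 'gripper_width': 0.0547, 'gripper_force': 0.0}
[[-1.0, -0.001, -0.002], [-0.001, 1.0, -0.0], [0.002, -0.0, -1.0]]
(np.int32(38), [0.5458, -0.0345, 0.0321], [0.5468, -0.0421])
(np.int32(44), [0.5072, -0.004, 0.0342], [0.5104, 0.0088])
(np.int32(29), [0.473, -0.0101, 0.0329], None)
(np.int32(13), [0.6787, 0.153, 0.1211], None)
(np.int32(69), [0.43, 0.2354, 0.0307], [0.43, 0.2308])
(np.int32(42), [0.4978, -0.0091, 0.0337], [0.4954, -0.0047])
(np.int32(17), [0.5112, 0.0294, 0.0318], None)
(np.int32(12), [0.4464, 0.2335, 0.0292], [0.4509, 0.2439])
```

>>> step_arm:
  plan:
    - [0.0114,0.035,0,0,0.055]
    - [0.0114,0.035,0,0,0.055]
    - [0.0114,0.035,0,0,0.055]
    - [0.0114,0.035,0,0,0.055]
    - [0.0114,0.035,0,0,0.055]
    - [0.0114,0.035,0,0,0.055]
    - [0.0114,0.035,0,0,0.055]
    - [0,0,0.036,0,0.055]

```text
time_s: 17.32
tool_pos: [0.4329, 0.2456, 0.11]
eef_rot: [-0.006, 1.0, 0.007, 0.006]
wrist_force: [1.4, 1.2, -0.4]
gripper_width: 0.0545
gripper_force: 0.0
```

>>> step_arm:
  plan:
    - [0,0,0.036,0,0.055]
    - [0,0,0,0,0.055]
    - [0,0,0.035,0,0.055]
    - [0,0,0,0,0.055]
    - [0,0,0,0,0.01]
    - [0,0,0,0,0.01]
    - [0,0,0,0,0.01]
    - [0,0,0,0,0.01]

```text
time_s: 17.98
tool_pos: [0.4328, 0.2339, 0.0358]
eef_rot: [0.0, 1.0, 0.001, 0.002]
wrist_force: [-0.7, -1.4, 10.0]
gripper_width: 0.0251
gripper_force: 25.2
```

>>> step_arm:
  plan:
    - [0,0,0,0,0.01]
    - [0,0,-0.036,0,0.01]
    - [0,0,-0.036,0,0.01]
    - [0,0,-0.035,0,0.01]
    - [-0.0195,-0.0345,0,0,0.01]
    - [-0.0195,-0.0345,0,0,0.01]
    - [-0.0195,-0.0345,0,0,0.01]
    - [-0.0195,-0.0345,0,0,0.01]

```text
time_s: 18.65
tool_pos: [0.5106, 0.094, 0.1424]
eef_rot: [-0.0, 1.0, 0.0, 0.002]
wrist_force: [0.5, 0.6, -0.5]
gripper_width: 0.025
gripper_force: 24.8
```

>>> step_arm:
  plan:
    - [-0.0195,-0.0345,0,0,0.01]
    - [-0.0195,-0.0345,0,0,0.01]
    - [0,0,0,0,0.01]
    - [0,0,0.028,0,0.01]
    - [0,0,0.028,0,0.01]
    - [0,0,0,0,0.01]
    - [0,0,0,0,0.04]
    - [0,0,0,0,0.04]

```text
time_s: 19.32
tool_pos: [0.5491, 0.0267, 0.0857]
eef_rot: [-0.0, 1.0, 0.0, 0.001]
wrist_force: [-0.5, -0.5, 0.3]
gripper_width: 0.04
gripper_force: 0.0
```

>>> step_arm:
  plan:
    - [0,0,0,0,0.04]
    - [0,0,-0.036,0,0.055]
    - [0,0,-0.036,0,0.055]
    - [0,0,-0.036,0,0.055]

```text
time_s: 19.65
tool_pos: [0.5482, 0.0267, 0.1943]
eef_rot: [-0.0, 1.0, 0.0, 0.0]
wrist_force: [0.6, 0.5, 0.3]
gripper_width: 0.055
gripper_force: 0.0
```

Run:
```python
from meas import *
st()
print(*beads('side'),sep='\n')
print(*beads('scene'),sep='\n')
p,d,m=snap('wrist','w4.png')
p,d,m=snap('side')
A=cloud(d,m,np.ones(d.shape,bool))
h=A[(np.hypot(A[:,0]-.404,A[:,1]+.257)<.03)&(A[:,2]>.12)&(A[:,2]<.18)]
print(cv2.minAreaRect(h[:,:2].astype(np.float32)*1000)); t=h[h[:,2]>.166]; print(t.mean(0),t.min(0),t.max(0),len(t))
```

```text
{'time_s': 19.65, 'tool_pos': [0.5482, 0.0267, 0.1943], 'eef_rot': [-0.0003, 1.0, 0.0, 0.0004], 'joint_positions': [-0.0263, 0.5649, -0.1102, 1.8653, 0.0899, 0.7154, 1.3842], 'wrist_force': [0.6438, 0.4629, 0.3042], 'gripper_width': 0.055, 'gripper_force': 0.0}
[[-1.0, -0.001, 0.001], [-0.001, 1.0, 0.0], [-0.001, 0.0, -1.0]]
(np.int32(39), [0.5451, -0.0358, 0.0315], [0.5447, -0.0422])
(np.int32(46), [0.5079, -0.0051, 0.0331], [0.5082, -0.013])
(np.int32(28), [0.473, -0.0099, 0.0324], None)
(np.int32(13), [0.6773, 0.152, 0.1205], None)
(np.int32(43), [0.502, -0.0074, 0.033], [0.494, -0.0056])
(np.int32(24), [0.5186, 0.0288, 0.0326], [0.5107, 0.0238])
((406.0499572753906, -258.5582275390625), (26.354093551635742, 38.142642974853516), 30.255020141601562)
[ 0.40451365 -0.25350381  0.17379496] [ 0.39185594 -0.27008128  0.16614319] [ 0.41883822 -0.23544532  0.1796615 ] 44
```

View pics/w4.png

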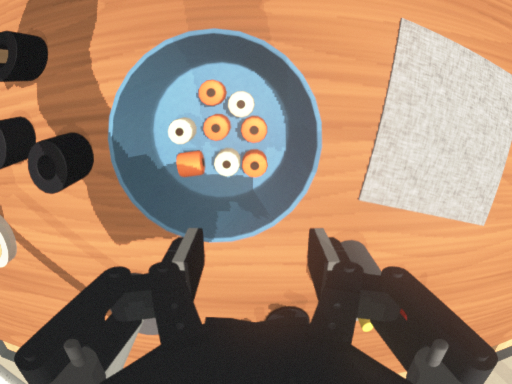

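All five oranges are in the bowl (pixels 211,92; 216,127; 253,129; 255,163; 190,163 lying), mat empty. Next is the stick.

>>> step_arm:
  plan:
    - [0.0143,-0.0354,-0.0097,0,0.055]
    - [0.0143,-0.0354,-0.0097,0,0.055]
    - [0.0143,-0.0354,-0.0097,0,0.055]
    - [0.0143,-0.0354,-0.0097,0,0.055]
    - [0.0143,-0.0354,-0.0097,0,0.055]
    - [0.0143,-0.0354,-0.0097,0,0.055]
    - [0.0143,-0.0354,-0.0097,0,0.055]
    - [0.0143,-0.0354,-0.0097,0,0.055]

```text
time_s: 20.52
tool_pos: [0.4323, -0.2579, 0.2691]
eef_rot: [-0.0, 1.0, 0.0, -0.001]
wrist_force: [0.4, -0.7, -0.6]
gripper_width: 0.0552
gripper_force: 0.0
```

>>> step_arm:
  plan:
    - [0,0,0,0,0.055]
    - [0,0,0,0,0.055]
    - [0,0,0,0,0.055]

```text
time_s: 20.77
tool_pos: [0.4336, -0.256, 0.2687]
eef_rot: [-0.0, 1.0, 0.001, -0.001]
wrist_force: [-0.4, 0.1, -0.8]
gripper_width: 0.0553
gripper_force: 0.0
```

Run:
```python
from meas import *
st()
p,d,m=snap('wrist','w5.png')
print(rec('wrist',m,'stick_head'))
hsv=cv2.cvtColor(p,cv2.COLOR_RGB2HSV)
mk=((hsv[...,0]>40)&(hsv[...,0]<95)&(hsv[...,1]>90)&(hsv[...,2]>40))
n,l,s,c=cv2.connectedComponentsWithStats(mk.astype(np.uint8))
for i in range(1,n):
    if s[i,4]>60:
        cn,_=cv2.findContours((l==i).astype(np.uint8),cv2.RETR_EXTERNAL,cv2.CHAIN_APPROX_NONE)
        a=cv2.approxPolyDP(max(cn,key=len),4,True)[:,0]
        print(s[i,4],c[i],[(q.tolist(),wpx(m,*q,.176)[:2].round(4).tolist()) for q in a])
im=cv2.imread('pics/w5.png');
```

```text
{'time_s': 20.7667, 'tool_pos': [0.4336, -0.256, 0.2687], 'eef_rot': [-0.0001, 1.0, 0.0007, -0.0005], 'joint_positions': [0.565, 0.4065, -0.1211, 1.8998, 0.0631, 0.8405, 1.9824], 'wrist_force': [-0.3883, 0.1334, -0.8351], 'gripper_width': 0.0553, 'gripper_force': 0.0}
[[-1.0, -0.0, -0.001], [-0.0, 1.0, 0.001], [0.001, 0.001, -1.0]]
[(0.8, [0.4031, -0.2631, 0.1732])]
1186 [ 41.50505902 141.70910624] [([48, 116], [0.3631, -0.4299]), ([23, 131], [0.3731, -0.4628]), ([35, 167], [0.4063, -0.4527]), ([60, 154], [0.396, -0.4203])]
1653 [ 37.28070175 275.22383545] [([3, 244], [0.4895, -0.5308]), ([16, 309], [0.5834, -0.5548]), ([29, 338], [0.6341, -0.5572]), ([10, 266], [0.5171, -0.5312]), ([60, 286], [0.5312, -0.4581]), ([64, 305], [0.5571, -0.4624]), ([73, 297], [0.5431, -0.4448]), ([72, 276], [0.5159, -0.4367])]
```

View pics/w5.png

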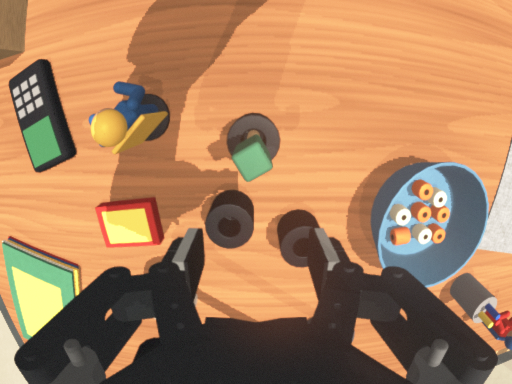

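The green head shows at about (252,158) in its stand at (253,137), rotated some 25–30° from the image axes.

Run:
```python
from meas import *
p,d,m=snap('wrist')
o=robot.masks_of('wrist','stick_head')
hsv=cv2.cvtColor(p,cv2.COLOR_RGB2HSV); print(hsv[158,252],hsv[145,238])
mk=(hsv[...,0]>50)&(hsv[...,0]<90)&(hsv[...,1]>60); b=np.zeros_like(mk); b[120:190,215:285]=1; mk&=b
cn,_=cv2.findContours(mk.astype(np.uint8),cv2.RETR_EXTERNAL,cv2.CHAIN_APPROX_NONE); a=cv2.approxPolyDP(max(cn,key=len),3,True)[:,0]
print(mk.sum(),a.tolist())
# top face: depth nearest -> z ~ .176
v,u=np.nonzero(mk)
# treat depth as along axis
x=np.stack([u-m['cx'],v-m['cy']]); r=np.hypot(*x); th=r/m['fx']; ray=np.stack([x[0]/r*np.sin(th),x[1]/r*np.sin(th),np.cos(th)])
P=(rot(m)@(ray/ray[2]*d[v,u])).T+np.array(m['eye'])
t=P[P[:,2]>.170]; print(len(t),P[:,2].max(),np.median(t[:,2]))
tw=np.array([wpx(m,uu,vv,.176)[:2] for uu,vv in zip(u[P[:,2]>.170],v[P[:,2]>.170])])
print(cv2.minAreaRect((tw*1000).astype(np.float32)))
cv2.imwrite('pics/w5c.png',cv2.resize(cv2.cvtColor(p,cv2.COLOR_RGB2BGR)[100:200,200:310],None,fx=5,fy=5))
# stand top ring circle
k=(hsv[...,2]<75)&b
```

```text
[ 64  78 190] [38 69 89]
947 [[257, 141], [231, 155], [245, 179], [269, 166]]
947 0.38584935780380597 0.17517138321896894
((405.0428161621094, -259.4811096191406), (22.64663314819336, 22.51995277404785), 29.962993621826172)
```

View pics/w5c.png

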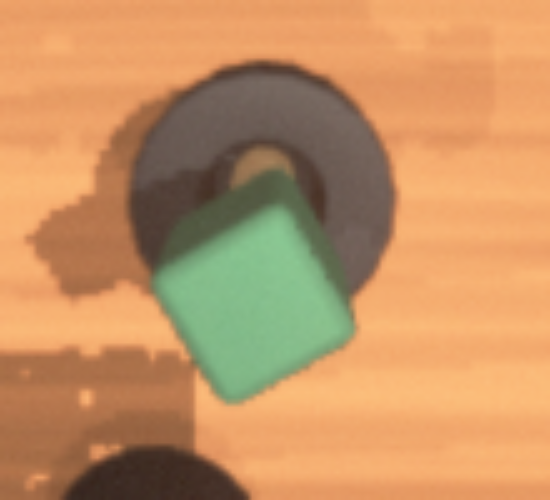

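>>> step_arm:
  plan:
    - [0.0287,-0.0021,0,0,0.06]
    - [0,0,0,-0.1048,0.06]
    - [0,0,0,-0.1048,0.06]
    - [0,0,0,-0.1048,0.06]
    - [0,0,0,-0.1048,0.06]
    - [0,0,0,-0.1048,0.06]
    - [0,0,0.03,0,0.06]
    - [0,0,0,0,0.06]

```text
time_s: 21.63
tool_pos: [0.4035, -0.2569, 0.2363]
eef_rot: [-0.26, 0.966, 0.003, -0.002]
wrist_force: [-1.1, 0.6, -0.8]
gripper_width: 0.0598
gripper_force: 0.0
```

Run:
```python
from meas import *
st()
p,d,m=snap('wrist','w6.png')
hsv=cv2.cvtColor(p,cv2.COLOR_RGB2HSV)
mk=(hsv[...,0]>50)&(hsv[...,0]<90)&(hsv[...,1]>60)
n,l,s,c=cv2.connectedComponentsWithStats(mk.astype(np.uint8))
for i in range(1,n):
    if s[i,4]>300 and 180<c[i][0]<330:
        v,u=np.nonzero((l==i)&(hsv[...,2]>150)); tw=np.array([wpx(m,a,b,.176)[:2] for a,b in zip(u,v)])
        print(s[i,4],c[i],cv2.minAreaRect((tw*1000).astype(np.float32)),tw.mean(0))
```

```text
{'time_s': 21.6333, 'tool_pos': [0.4035, -0.2569, 0.2363], 'eef_rot': [-0.26, 0.9656, 0.0025, -0.0022], 'joint_positions': [0.6866, 0.4253, -0.2461, 1.9952, 0.1476, 0.7447, 2.4489], 'wrist_force': [-1.0835, 0.5764, -0.7743], 'gripper_width': 0.0598, 'gripper_force': 0.0}
[[-0.865, -0.502, -0.006], [-0.502, 0.865, 0.004], [0.003, 0.006, -1.0]]
694 [247.26945245 214.4351585 ] ((401.4690246582031, -253.265869140625), (3.945516347885132, 1.7650365829467773), 5.7153730392456055) [ 0.40151788 -0.25323164]
```

View pics/w6.png

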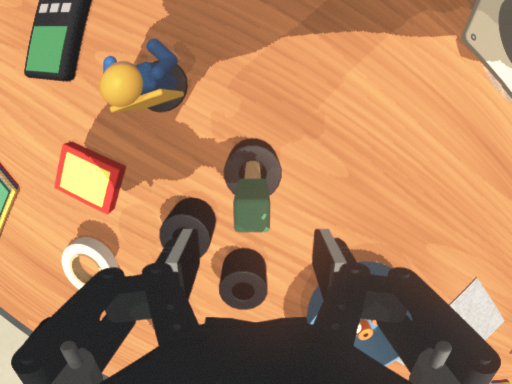

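Head square is aligned with the fingers at (252,214). Descending and gripping.

>>> step_arm:
  plan:
    - [0,0,0.029,0,0.06]
    - [0,0,0.029,0,0.06]
    - [0,0,0.0286,0,0.06]
    - [0,0,0,0,0.06]
    - [0,0,0,0,0.06]
  squeeze: 40

```text
time_s: 22.1
tool_pos: [0.4051, -0.2582, 0.1528]
eef_rot: [-0.26, 0.966, 0.001, -0.001]
wrist_force: [1.2, -0.1, 0.6]
gripper_width: 0.0599
gripper_force: 0.0
```

>>> step_arm:
  plan:
    - [0,0,0,0,0.01]
    - [0,0,0,0,0.01]
    - [0,0,0,0,0.01]
    - [0,0,0,0,0.01]
    - [0,0,0,0,0.01]
    - [0,0,0,0,0.01]

```text
time_s: 22.6
tool_pos: [0.4061, -0.2591, 0.1546]
eef_rot: [-0.259, 0.966, -0.001, 0.001]
wrist_force: [-0.5, 1.4, 7.6]
gripper_width: 0.0236
gripper_force: 39.1
```

>>> step_arm:
  plan:
    - [0,0,-0.02,0,0.01]
    - [0,0,-0.03,0,0.01]
    - [0,0,-0.03,0,0.01]
    - [0,0,-0.025,0,0.01]
    - [0,0,0,0,0.01]
    - [0,0,0,0,0.01]

```text
time_s: 23.1
tool_pos: [0.4061, -0.2595, 0.26]
eef_rot: [-0.259, 0.966, -0.002, 0.002]
wrist_force: [-0.7, 0.5, -1.1]
gripper_width: 0.0237
gripper_force: 39.5
```

Run:
```python
from meas import *
st()
for c in('scene','side'):
    p,d,m=snap(c,c+'7.png'); A=cloud(d,m,np.ones(d.shape,bool))
    A=A[(np.hypot(A[:,0]-.404,A[:,1]+.257)<.03)]
    r=A[(A[:,2]>.115)&(A[:,2]<.215)]; print(c,len(r))
    for z in np.arange(.1,.23,.015):
        q=A[(A[:,2]>z)&(A[:,2]<z+.015)]
        if len(q)>4: print(z.round(3),len(q),fit(q,.008).round(4))
    t=A[(A[:,2]>.05)&(A[:,2]<.065)]; print('standtop',fit(t,.03) if len(t)>4 else 0)
```

```text
{'time_s': 23.1, 'tool_pos': [0.4061, -0.2595, 0.26], 'eef_rot': [-0.2589, 0.9659, -0.0019, 0.0016], 'joint_positions': [0.6988, 0.392, -0.2578, 1.9668, 0.1379, 0.7944, 2.4578], 'wrist_force': [-0.7273, 0.4679, -1.0983], 'gripper_width': 0.0237, 'gripper_force': 39.4837}
[[-0.866, -0.5, 0.004], [-0.5, 0.866, -0.003], [-0.002, -0.004, -1.0]]
scene 81
0.115 10 [ 0.4039 -0.2581]
0.13 13 [ 0.4138 -0.2498]
0.145 11 [ 0.4051 -0.2578]
0.16 12 [ 0.4049 -0.2601]
0.175 13 [ 0.4132 -0.2516]
0.19 12 [ 0.4053 -0.2579]
0.205 12 [ 0.4056 -0.259 ]
0.22 16 [ 0.4088 -0.2556]
standtop [ 0.40828856 -0.25390929]
side 128
0.115 14 [ 0.4046 -0.2583]
0.13 18 [ 0.4033 -0.2576]
0.145 23 [ 0.4047 -0.2542]
0.16 17 [ 0.407  -0.2494]
0.175 20 [ 0.4018 -0.2578]
0.19 21 [ 0.4045 -0.2585]
0.205 20 [ 0.4031 -0.2576]
0.22 21 [ 0.404  -0.2512]
standtop [ 0.40448114 -0.25667001]
```

>>> step_arm:
  plan:
    - [0,0,0,0.1048,0.01]
    - [0,0,0,0.1048,0.01]
    - [0,0,0,0.1048,0.01]
    - [0,0,0,0.1048,0.01]
    - [0,0,0,0.1048,0.01]

```text
time_s: 23.62
tool_pos: [0.4044, -0.2585, 0.2565]
eef_rot: [0.003, 1.0, 0.001, -0.001]
wrist_force: [0.4, 0.3, -0.5]
gripper_width: 0.0238
gripper_force: 39.4
```

>>> step_arm:
  plan:
    - [-0.021,0.0313,0,0,0.01]
    - [-0.021,0.0313,0,0,0.01]
    - [-0.021,0.0313,0,0,0.01]
    - [-0.021,0.0313,0,0,0.01]
    - [-0.021,0.0313,0,0,0.01]
    - [-0.021,0.0313,0,0,0.01]
    - [-0.021,0.0313,0,0,0.01]
    - [-0.021,0.0313,0,0,0.01]

```text
time_s: 24.28
tool_pos: [0.5731, -0.0068, 0.2562]
eef_rot: [-0.0, 1.0, -0.0, -0.002]
wrist_force: [-0.4, -0.5, -0.5]
gripper_width: 0.0237
gripper_force: 39.5
```

>>> step_arm:
  plan:
    - [0,0,0,0,0.01]
    - [0,0,0,0,0.01]
    - [0,0,0,0,0.01]
    - [0,0,0,0,0.01]

```text
time_s: 24.62
tool_pos: [0.5721, -0.0102, 0.2569]
eef_rot: [0.001, 1.0, -0.001, -0.001]
wrist_force: [-0.6, 0.3, -0.6]
gripper_width: 0.0237
gripper_force: 39.4
```

Run:
```python
from meas import *
st()
p,d,m=snap('wrist'); P=[p[:300,100:420]]
p,d,m=snap('side'); P.append(cv2.resize(p[100:300,200:360],(320,400))[:300])
p,d,m=snap('scene'); 
cv2.imwrite('pics/w8.png',cv2.cvtColor(np.hstack(P),cv2.COLOR_RGB2BGR))
```

```text
{'time_s': 24.6167, 'tool_pos': [0.5721, -0.0102, 0.2569], 'eef_rot': [0.0009, 1.0, -0.0006, -0.0013], 'joint_positions': [0.0603, 0.5182, -0.14, 1.7345, 0.0898, 0.8977, 1.4512], 'wrist_force': [-0.6228, 0.3336, -0.6418], 'gripper_width': 0.0237, 'gripper_force': 39.3995}
[[-1.0, 0.002, -0.003], [0.002, 1.0, -0.001], [0.003, -0.001, -1.0]]
```

View pics/w8.png

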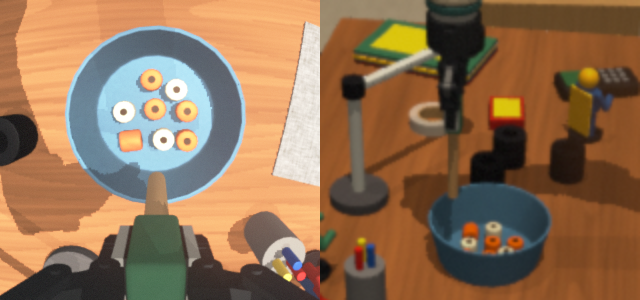

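>>> step_arm:
  plan:
    - [0,0,0.03,0,0.01]
    - [0,0,0.03,0,0.01]
    - [0,0,0.02,0,0.01]
    - [0,0,0.01,0,0.01]
    - [0,0,0.008,0,0.01]
    - [0,0,0,0,0.01]
    - [0,0,0,0,0.01]

```text
time_s: 25.35
tool_pos: [0.5737, -0.0087, 0.1604]
eef_rot: [0.0, 1.0, 0.0, 0.001]
wrist_force: [0.9, 0.3, 0.1]
gripper_width: 0.0238
gripper_force: 39.5
```

Run:
```python
from meas import *
st()
p,d,m=snap('side','s9.png')
p,d,m=snap('wrist'); A=p[:300,100:420]; p,d,m=snap('side'); B=cv2.resize(p[100:300,200:360],(480,600))[200:500]
cv2.imwrite('pics/w9.png',cv2.cvtColor(np.hstack([A,B]),cv2.COLOR_RGB2BGR))
```

```text
{'time_s': 25.35, 'tool_pos': [0.5737, -0.0087, 0.1604], 'eef_rot': [0.0001, 1.0, 0.0, 0.0005], 'joint_positions': [0.0462, 0.6434, -0.1239, 1.8246, 0.1183, 0.6796, 1.4253], 'wrist_force': [0.8822, 0.2846, 0.1295], 'gripper_width': 0.0238, 'gripper_force': 39.5136}
[[-1.0, 0.0, 0.001], [0.0, 1.0, 0.0], [-0.001, 0.0, -1.0]]
```

View pics/w9.png

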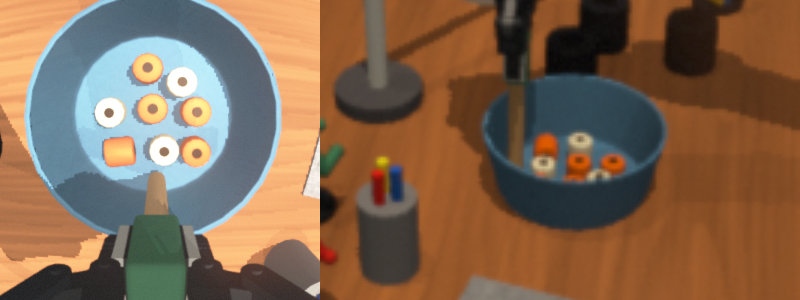

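The stick's foot is inside the bowl on its +x side (left image 157,180), beside but not on the beads. First turn, spiralling in.

>>> step_arm:
  plan:
    - [0.0039,0.0096,0,0,0.01]
    - [0.0063,0.0089,0,0,0.01]
    - [0.0085,0.0077,0,0,0.01]
    - [0.0103,0.0059,0,0,0.01]
    - [0.0115,0.0037,0,0,0.01]
    - [0.0122,0.0013,0,0,0.01]
    - [0.0122,-0.0013,0,0,0.01]
    - [0.0115,-0.0037,0,0,0.01]

```text
time_s: 26.17
tool_pos: [0.4953, 0.0252, 0.1601]
eef_rot: [-0.001, 1.0, 0.0, -0.0]
wrist_force: [0.5, 0.6, -0.3]
gripper_width: 0.0231
gripper_force: 39.7
```

>>> step_arm:
  plan:
    - [0.0077,-0.0059,0,0,0.01]
    - [0.0059,-0.0077,0,0,0.01]
    - [0.0037,-0.0089,0,0,0.01]
    - [0.0013,-0.0096,0,0,0.01]
    - [-0.0013,-0.0096,0,0,0.01]
    - [-0.0037,-0.0089,0,0,0.01]
    - [-0.0059,-0.0077,0,0,0.01]
    - [-0.0077,-0.0059,0,0,0.01]

```text
time_s: 26.83
tool_pos: [0.4967, -0.0424, 0.1595]
eef_rot: [0.001, 1.0, -0.0, -0.001]
wrist_force: [-0.4, -0.9, -0.3]
gripper_width: 0.0233
gripper_force: 40.0
```

>>> step_arm:
  plan:
    - [-0.0089,-0.0037,0,0,0.01]
    - [-0.0096,-0.0013,0,0,0.01]
    - [-0.0096,0.0013,0,0,0.01]
    - [-0.0089,0.0037,0,0,0.01]
    - [-0.0077,0.0059,0,0,0.01]
    - [-0.0059,0.0077,0,0,0.01]
    - [-0.0037,0.0089,0,0,0.01]
    - [-0.0013,0.0096,0,0,0.01]

```text
time_s: 27.5
tool_pos: [0.5522, -0.0073, 0.1594]
eef_rot: [-0.0, 1.0, 0.0, -0.001]
wrist_force: [1.0, -0.0, -0.7]
gripper_width: 0.0237
gripper_force: 40.0
```

Run:
```python
from meas import *
st()
p,d,m=snap('wrist'); A=p[:300,100:420]; p,d,m=snap('side'); B=cv2.resize(p[100:300,200:360],(480,600))[200:500]
cv2.imwrite('pics/w10.png',cv2.cvtColor(np.hstack([A,B]),cv2.COLOR_RGB2BGR))
```

```text
{'time_s': 27.5, 'tool_pos': [0.5522, -0.0073, 0.1594], 'eef_rot': [-0.0003, 1.0, 0.0, -0.0008], 'joint_positions': [0.0451, 0.6214, -0.1255, 1.8822, 0.1209, 0.6469, 1.4175], 'wrist_force': [1.0267, -0.0133, -0.6857], 'gripper_width': 0.0237, 'gripper_force': 40.0257}
[[-1.0, -0.001, -0.002], [-0.001, 1.0, 0.0], [0.002, 0.0, -1.0]]
```

View pics/w10.png

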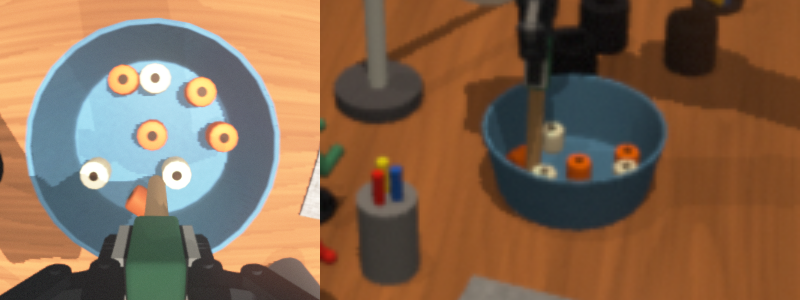

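Beads shifted and all still in the bowl. Three more full turns.

>>> step_arm:
  plan:
    - [0.0013,0.0096,0,0,0.01]
    - [0.0037,0.0089,0,0,0.01]
    - [0.0059,0.0077,0,0,0.01]
    - [0.0077,0.0059,0,0,0.01]
    - [0.0089,0.0037,0,0,0.01]
    - [0.0096,0.0013,0,0,0.01]
    - [0.0096,-0.0013,0,0,0.01]
    - [0.0089,-0.0037,0,0,0.01]

```text
time_s: 28.27
tool_pos: [0.4952, 0.0243, 0.1599]
eef_rot: [-0.001, 1.0, 0.0, -0.0]
wrist_force: [1.3, -0.7, -0.1]
gripper_width: 0.0238
gripper_force: 40.0
```

>>> step_arm:
  plan:
    - [0.0077,-0.0059,0,0,0.01]
    - [0.0059,-0.0077,0,0,0.01]
    - [0.0037,-0.0089,0,0,0.01]
    - [0.0013,-0.0096,0,0,0.01]
    - [-0.0013,-0.0096,0,0,0.01]
    - [-0.0037,-0.0089,0,0,0.01]
    - [-0.0059,-0.0077,0,0,0.01]
    - [-0.0077,-0.0059,0,0,0.01]

```text
time_s: 28.93
tool_pos: [0.4975, -0.0422, 0.1598]
eef_rot: [0.001, 1.0, -0.0, -0.0]
wrist_force: [-0.7, 1.6, -0.9]
gripper_width: 0.0239
gripper_force: 40.0
```

>>> step_arm:
  plan:
    - [-0.0089,-0.0037,0,0,0.01]
    - [-0.0096,-0.0013,0,0,0.01]
    - [-0.0096,0.0013,0,0,0.01]
    - [-0.0089,0.0037,0,0,0.01]
    - [-0.0077,0.0059,0,0,0.01]
    - [-0.0059,0.0077,0,0,0.01]
    - [-0.0037,0.0089,0,0,0.01]
    - [-0.0013,0.0096,0,0,0.01]

```text
time_s: 29.6
tool_pos: [0.5529, -0.0071, 0.1597]
eef_rot: [-0.0, 1.0, 0.0, 0.0]
wrist_force: [-0.8, -0.2, -0.3]
gripper_width: 0.0238
gripper_force: 40.0
```

>>> step_arm:
  plan:
    - [0.0013,0.0096,0,0,0.01]
    - [0.0037,0.0089,0,0,0.01]
    - [0.0059,0.0077,0,0,0.01]
    - [0.0077,0.0059,0,0,0.01]
    - [0.0089,0.0037,0,0,0.01]
    - [0.0096,0.0013,0,0,0.01]
    - [0.0096,-0.0013,0,0,0.01]
    - [0.0089,-0.0037,0,0,0.01]

```text
time_s: 30.27
tool_pos: [0.4953, 0.0244, 0.1599]
eef_rot: [-0.001, 1.0, 0.0, -0.0]
wrist_force: [0.0, -0.1, -0.6]
gripper_width: 0.0232
gripper_force: 40.0
```

>>> step_arm:
  plan:
    - [0.0077,-0.0059,0,0,0.01]
    - [0.0059,-0.0077,0,0,0.01]
    - [0.0037,-0.0089,0,0,0.01]
    - [0.0013,-0.0096,0,0,0.01]
    - [-0.0013,-0.0096,0,0,0.01]
    - [-0.0037,-0.0089,0,0,0.01]
    - [-0.0059,-0.0077,0,0,0.01]
    - [-0.0077,-0.0059,0,0,0.01]

```text
time_s: 30.93
tool_pos: [0.4976, -0.0421, 0.1598]
eef_rot: [0.001, 1.0, -0.0, 0.0]
wrist_force: [0.5, -0.7, -1.3]
gripper_width: 0.0236
gripper_force: 40.0
```

>>> step_arm:
  plan:
    - [-0.0089,-0.0037,0,0,0.01]
    - [-0.0096,-0.0013,0,0,0.01]
    - [-0.0096,0.0013,0,0,0.01]
    - [-0.0089,0.0037,0,0,0.01]
    - [-0.0077,0.0059,0,0,0.01]
    - [-0.0059,0.0077,0,0,0.01]
    - [-0.0037,0.0089,0,0,0.01]
    - [-0.0013,0.0096,0,0,0.01]

```text
time_s: 31.6
tool_pos: [0.5529, -0.0071, 0.1597]
eef_rot: [-0.0, 1.0, 0.0, -0.0]
wrist_force: [0.4, -0.3, -1.0]
gripper_width: 0.0235
gripper_force: 40.1
```

>>> step_arm:
  plan:
    - [0.0013,0.0096,0,0,0.01]
    - [0.0037,0.0089,0,0,0.01]
    - [0.0059,0.0077,0,0,0.01]
    - [0.0077,0.0059,0,0,0.01]
    - [0.0089,0.0037,0,0,0.01]
    - [0.0096,0.0013,0,0,0.01]
    - [0.0096,-0.0013,0,0,0.01]
    - [0.0089,-0.0037,0,0,0.01]

```text
time_s: 32.27
tool_pos: [0.4951, 0.0241, 0.1599]
eef_rot: [-0.0, 1.0, 0.0, -0.0]
wrist_force: [-0.7, 0.4, -0.5]
gripper_width: 0.0238
gripper_force: 40.1
```

>>> step_arm:
  plan:
    - [0.0077,-0.0059,0,0,0.01]
    - [0.0059,-0.0077,0,0,0.01]
    - [0.0037,-0.0089,0,0,0.01]
    - [0.0013,-0.0096,0,0,0.01]
    - [-0.0013,-0.0096,0,0,0.01]
    - [-0.0037,-0.0089,0,0,0.01]
    - [-0.0059,-0.0077,0,0,0.01]
    - [-0.0077,-0.0059,0,0,0.01]

```text
time_s: 32.93
tool_pos: [0.4976, -0.0421, 0.1598]
eef_rot: [0.001, 1.0, -0.0, 0.0]
wrist_force: [-0.8, -0.8, -0.7]
gripper_width: 0.0234
gripper_force: 40.1
```

>>> step_arm:
  plan:
    - [-0.0089,-0.0037,0,0,0.01]
    - [-0.0096,-0.0013,0,0,0.01]
    - [-0.0096,0.0013,0,0,0.01]
    - [-0.0089,0.0037,0,0,0.01]
    - [-0.0077,0.0059,0,0,0.01]
    - [-0.0059,0.0077,0,0,0.01]
    - [-0.0037,0.0089,0,0,0.01]
    - [-0.0013,0.0096,0,0,0.01]

```text
time_s: 33.6
tool_pos: [0.5529, -0.0071, 0.1597]
eef_rot: [-0.0, 1.0, 0.0, -0.0]
wrist_force: [0.5, 0.6, -0.8]
gripper_width: 0.0237
gripper_force: 40.2
```

>>> step_arm:
  plan:
    - [0,0,0,0,0.01]
    - [0,0,-0.03,0,0.01]
    - [0,0,-0.03,0,0.01]
    - [0,0,-0.03,0,0.01]
    - [0,0,-0.02,0,0.01]
    - [0,0,0,0,0.01]
    - [0,0,0,0,0.01]
    - [0,0,0,0,0.01]

```text
time_s: 34.27
tool_pos: [0.5514, -0.0085, 0.269]
eef_rot: [-0.0, 1.0, -0.0, -0.001]
wrist_force: [-0.9, -0.7, -0.4]
gripper_width: 0.0236
gripper_force: 40.1
```

Run:
```python
from meas import *
st()
p,d,m=snap('wrist'); A=p[:300,100:420]; 
for c in('side','scene'):
    p,d,m=snap(c)
    if c=='side': B=cv2.resize(p[100:300,200:360],(480,600))[:300]
    A_=cloud(d,m,np.ones(d.shape,bool))
    A_=A_[np.hypot(A_[:,0]-.552,A_[:,1]+.009)<.03]
    for z in np.arange(.105,.225,.015):
        q=A_[(A_[:,2]>z)&(A_[:,2]<z+.015)]
        if len(q)>4: print(c,z.round(3),len(q),fit(q,.008).round(4),q.mean(0)[:2].round(4))
cv2.imwrite('pics/w11.png',cv2.cvtColor(np.hstack([A,B]),cv2.COLOR_RGB2BGR))
```

```text
{'time_s': 34.2667, 'tool_pos': [0.5514, -0.0085, 0.269], 'eef_rot': [-0.0002, 1.0, -0.0001, -0.001], 'joint_positions': [0.0686, 0.4753, -0.1538, 1.7757, 0.0898, 0.8993, 1.4467], 'wrist_force': [-0.8866, -0.7368, -0.4006], 'gripper_width': 0.0236, 'gripper_force': 40.1443}
[[-1.0, -0.0, -0.002], [-0.0, 1.0, -0.0], [0.002, -0.0, -1.0]]
side 0.12 19 [ 0.5511 -0.0069] [ 0.5512 -0.0014]
side 0.135 20 [ 0.5507 -0.0087] [ 0.5518 -0.0024]
side 0.15 25 [ 0.5507 -0.0076] [ 0.551  -0.0019]
side 0.165 25 [ 0.5512 -0.009 ] [ 0.5511 -0.0031]
side 0.18 25 [ 0.551  -0.0091] [ 0.5499 -0.0033]
side 0.195 20 [ 0.5488 -0.0075] [ 0.55   -0.0012]
side 0.21 23 [ 0.5494 -0.0083] [ 0.5493 -0.0019]
side 0.225 20 [0.5489 0.0059] [ 0.5503 -0.    ]
scene 0.12 12 [ 0.5518 -0.0071] [ 0.5566 -0.0058]
scene 0.135 12 [ 0.5536 -0.0054] [ 0.559  -0.0065]
scene 0.15 13 [ 0.5517 -0.0071] [ 0.5576 -0.0062]
scene 0.165 11 [ 0.552  -0.0088] [ 0.5582 -0.0057]
scene 0.18 15 [ 0.5504 -0.0066] [ 0.5569 -0.0061]
scene 0.195 11 [ 0.5511 -0.006 ] [ 0.5579 -0.0049]
scene 0.21 14 [ 0.5496 -0.0077] [ 0.556  -0.0057]
scene 0.225 9 [ 0.5642 -0.0062] [ 0.5595 -0.0059]
```

View pics/w11.png

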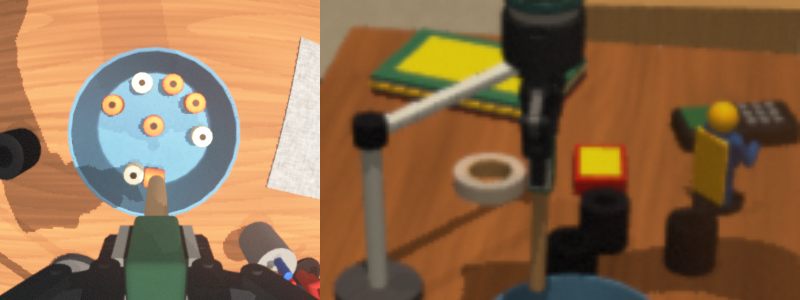

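All eight beads are in the bowl, and the stick is vertical. Returning it to the stand.

>>> step_arm:
  plan:
    - [0.0185,-0.0311,0,0,0.01]
    - [0.0185,-0.0311,0,0,0.01]
    - [0.0185,-0.0311,0,0,0.01]
    - [0.0185,-0.0311,0,0,0.01]
    - [0.0185,-0.0311,0,0,0.01]
    - [0.0185,-0.0311,0,0,0.01]
    - [0.0185,-0.0311,0,0,0.01]
    - [0.0185,-0.0311,0,0,0.01]

```text
time_s: 35.08
tool_pos: [0.4029, -0.2584, 0.269]
eef_rot: [-0.0, 1.0, 0.0, -0.001]
wrist_force: [0.0, -0.4, -1.3]
gripper_width: 0.0235
gripper_force: 40.0
```

>>> step_arm:
  plan:
    - [0,0,0,0,0.01]
    - [0,0,0,0,0.01]
    - [0,0,0,0,0.01]
    - [0,0,0.02,0,0.01]
    - [0,0,0.015,0,0.01]
    - [0,0,0,0,0.01]
    - [0,0,0,0,0.01]
    - [0,0,0,0,0.01]

```text
time_s: 35.75
tool_pos: [0.4054, -0.2565, 0.2352]
eef_rot: [-0.001, 1.0, 0.0, 0.0]
wrist_force: [-0.1, 0.5, 0.1]
gripper_width: 0.0236
gripper_force: 40.2
```

Run:
```python
from meas import *
st()
for c in('side','scene'):
    p,d,m=snap(c)
    A_=cloud(d,m,np.ones(d.shape,bool))
    A_=A_[np.hypot(A_[:,0]-.404,A_[:,1]+.258)<.04]
    for z0,z1,r in((.075,.09,.008),(.09,.12,.008),(.12,.15,.008),(.15,.18,.008),(.012,.054,.03)):
        q=A_[(A_[:,2]>z0)&(A_[:,2]<z1)]
        if len(q)>4: print(c,z0,len(q),fit(q,r).round(4))
    t=A_[(A_[:,2]>.056)&(A_[:,2]<.064)]; print('top',len(t),t.min(0),t.max(0))
```

```text
{'time_s': 35.75, 'tool_pos': [0.4054, -0.2565, 0.2352], 'eef_rot': [-0.0011, 1.0, 0.0, 0.0003], 'joint_positions': [0.5897, 0.419, -0.1155, 2.0014, 0.0703, 0.7244, 2.0044], 'wrist_force': [-0.0735, 0.4904, 0.1254], 'gripper_width': 0.0236, 'gripper_force': 40.195}
[[-1.0, -0.002, 0.001], [-0.002, 1.0, 0.0], [-0.001, 0.0, -1.0]]
side 0.09 37 [ 0.4067 -0.255 ]
side 0.12 36 [ 0.4069 -0.2564]
side 0.15 39 [ 0.405  -0.2547]
side 0.012 200 [ 0.4042 -0.2588]
top 115 [ 0.3763151  -0.2878158   0.05600596] [ 0.4315773  -0.22299995  0.06385574]
scene 0.09 22 [ 0.4074 -0.2552]
scene 0.12 21 [ 0.4076 -0.2539]
scene 0.15 25 [ 0.4056 -0.2541]
scene 0.012 118 [ 0.4053 -0.257 ]
top 78 [ 0.37450479 -0.28397673  0.05609821] [ 0.43752665 -0.22774986  0.06337333]
```

>>> step_arm:
  plan:
    - [0.0025,-0.003,0,0,0.01]
    - [0,0,0,0,0.01]
    - [0,0,0.015,0,0.01]
    - [0,0,0.015,0,0.01]
    - [0,0,0.015,0,0.01]
    - [0,0,0,0,0.01]
    - [0,0,0,0,0.01]

```text
time_s: 36.43
tool_pos: [0.4016, -0.2603, 0.1897]
eef_rot: [0.0, 1.0, 0.0, -0.001]
wrist_force: [0.9, -0.3, 0.1]
gripper_width: 0.0236
gripper_force: 40.2
```

>>> step_arm:
  plan:
    - [0,0,0.01,0,0.01]
    - [0,0,0.01,0,0.01]
    - [0,0,0.01,0,0.01]
    - [0,0,0.005,0,0.01]
    - [0,0,0,0,0.01]
    - [0,0,0,0,0.01]

```text
time_s: 36.93
tool_pos: [0.4023, -0.2606, 0.1554]
eef_rot: [-0.0, 1.0, -0.0, 0.0]
wrist_force: [0.1, 0.2, -1.0]
gripper_width: 0.0235
gripper_force: 40.2
```

Run:
```python
from meas import *
st()
for c in('side','scene'):
    p,d,m=snap(c)
    A_=cloud(d,m,np.ones(d.shape,bool))
    A_=A_[np.hypot(A_[:,0]-.404,A_[:,1]+.258)<.02]
    for z0,z1,r in((.066,.09,.008),(.09,.12,.008)):
        q=A_[(A_[:,2]>z0)&(A_[:,2]<z1)]
        if len(q)>4: print(c,z0,len(q),fit(q,r).round(4))
```

```text
{'time_s': 36.9333, 'tool_pos': [0.4023, -0.2606, 0.1554], 'eef_rot': [-0.0001, 1.0, -0.0002, 0.0004], 'joint_positions': [0.5816, 0.5484, -0.094, 2.0804, 0.0994, 0.516, 1.9858], 'wrist_force': [0.0545, 0.1641, -1.0221], 'gripper_width': 0.0235, 'gripper_force': 40.1911}
[[-1.0, -0.0, 0.001], [-0.0, 1.0, -0.0], [-0.001, -0.0, -1.0]]
side 0.066 29 [ 0.402  -0.2603]
side 0.09 34 [ 0.4027 -0.259 ]
scene 0.066 16 [ 0.404  -0.2556]
scene 0.09 22 [ 0.4025 -0.2581]
```

>>> step_arm:
  plan:
    - [0,0,0,0,0.03]
    - [0,0,0,0,0.045]
    - [0,0,0,0,0.06]
    - [0,0,0,0,0.06]
    - [0,0,-0.02,0,0.06]
    - [0,0,-0.03,0,0.06]
    - [0,0,-0.04,0,0.06]
    - [0,0,-0.04,0,0.06]
  squeeze: 30

```text
time_s: 37.7
tool_pos: [0.4012, -0.2598, 0.2858]
eef_rot: [-0.0, 1.0, 0.001, -0.001]
wrist_force: [1.2, -0.2, -0.0]
gripper_width: 0.0601
gripper_force: 0.0
```

>>> step_arm:
  plan:
    - [0,0,-0.04,0,0.06]
    - [0,0,0,0,0.06]
    - [0,0,0,0,0.06]

```text
time_s: 37.95
tool_pos: [0.403, -0.2609, 0.3272]
eef_rot: [-0.0, 1.0, -0.001, 0.002]
wrist_force: [-0.1, -0.9, -0.1]
gripper_width: 0.0599
gripper_force: 0.0
```

Run:
```python
from meas import *
st()
for c in('side','scene'):
    p,d,m=snap(c)
    A=cloud(d,m,np.ones(d.shape,bool))
    A_=A[np.hypot(A[:,0]-.404,A[:,1]+.258)<.03]
    for z0,z1,r in((.066,.09,.008),(.09,.115,.008),(.13,.16,.012),(.16,.19,.012)):
        q=A_[(A_[:,2]>z0)&(A_[:,2]<z1)]
        if len(q)>4: print(c,z0,len(q),fit(q,r).round(4),q[:,2].max())
    far=A[(A[:,2]>.18)&(A[:,2]<.23)&(np.hypot(A[:,0]-.593,A[:,1]+.341)<.045)]; print(c,'camhead',len(far),fit(far,.032))
    hsv=cv2.cvtColor(p,cv2.COLOR_RGB2HSV); mk=((hsv[...,0]<5)|(hsv[...,0]>174))&(hsv[...,1]>180)&(hsv[...,2]>80)
    P=cloud(d,m,mk); P=P[(P[:,2]>.235)&(P[:,2]<.3)&(np.hypot(P[:,0]-.593,P[:,1]+.341)<.04)]; print('knob',len(P),fit(P,.012))
    t=A[(A[:,2]>.02)&(A[:,2]<.19)&(np.hypot(A[:,0]-.746,A[:,1]+.13)<.03)]; print('post',len(t),fit(t,.011))
    rim=A[(np.hypot(A[:,0]-.515,A[:,1]+.0085)<.11)&(A[:,2]>.071)&(A[:,2]<.079)]; print('rim',fit(rim))
p,d,m=snap('wrist')
hsv=cv2.cvtColor(p,cv2.COLOR_RGB2HSV)
```

```text
{'time_s': 37.95, 'tool_pos': [0.403, -0.2609, 0.3272], 'eef_rot': [-0.0, 1.0, -0.0015, 0.0024], 'joint_positions': [0.6123, 0.3, -0.1264, 1.8796, 0.046, 0.9592, 2.036], 'wrist_force': [-0.0865, -0.8779, -0.1114], 'gripper_width': 0.0599, 'gripper_force': 0.0}
[[-1.0, -0.0, 0.005], [-0.0, 1.0, -0.003], [-0.005, -0.003, -1.0]]
side 0.066 26 [ 0.404  -0.2632] 0.08985180176779417
side 0.09 31 [ 0.4063 -0.2524] 0.1136247264551965
side 0.13 52 [ 0.4031 -0.2606] 0.15979909539872272
side 0.16 58 [ 0.4017 -0.2621] 0.18266678963117677
side camhead 192 [ 0.59470797 -0.34252388]
knob 80 [ 0.5935197  -0.34268298]
post 387 [ 0.74631339 -0.13083144]
rim [ 0.51327924 -0.00876574  0.09035666]
scene 0.066 20 [ 0.4057 -0.261 ] 0.0896287129618274
scene 0.09 19 [ 0.4033 -0.2623] 0.11471930730382884
scene 0.13 43 [ 0.4055 -0.2619] 0.15958971269986488
scene 0.16 39 [ 0.4055 -0.2612] 0.17883387114939375
scene camhead 146 [ 0.59405294 -0.34137056]
knob 75 [ 0.59399134 -0.34069234]
post 285 [ 0.74656292 -0.12975018]
rim [ 0.51581178 -0.00877137  0.09056509]
```

>>> step_arm:
  plan:
    - [-0.0321,-0.0134,0,0,0.06]
    - [-0.0321,-0.0134,0,0,0.06]
    - [-0.0321,-0.0134,0,0,0.06]
    - [-0.0321,-0.0134,0,0,0.06]
    - [-0.0321,-0.0134,0,0,0.06]
    - [-0.0321,-0.0134,0,0,0.06]
    - [0,0,0,0,0.06]
    - [0,0,0,0,0.06]

```text
time_s: 38.77
tool_pos: [0.5948, -0.3402, 0.3207]
eef_rot: [-0.0, 1.0, 0.001, -0.002]
wrist_force: [-0.5, 0.1, -0.8]
gripper_width: 0.0598
gripper_force: 0.0
```

Run:
```python
from meas import *
st()
p,d,m=snap('wrist'); hsv=cv2.cvtColor(p,cv2.COLOR_RGB2HSV)
mk=((hsv[...,0]<5)|(hsv[...,0]>174))&(hsv[...,1]>150)&(hsv[...,2]>60)
n,l,s,c=cv2.connectedComponentsWithStats(mk.astype(np.uint8))
for i in range(1,n):
    if s[i,4]>100: print(s[i],c[i],wpx(m,*c[i],.282)[:2].round(4))
```

```text
{'time_s': 38.7667, 'tool_pos': [0.5948, -0.3402, 0.3207], 'eef_rot': [-0.0005, 1.0, 0.0015, -0.0024], 'joint_positions': [0.539, 0.6358, -0.112, 1.312, 0.0705, 1.2032, 1.9947], 'wrist_force': [-0.5071, 0.0543, -0.8183], 'gripper_width': 0.0598, 'gripper_force': 0.0}
[[-1.0, -0.001, -0.005], [-0.001, 1.0, 0.003], [0.005, 0.003, -1.0]]
[152  80  67  53 912] [186.73355263 106.12171053] [ 0.5253 -0.3775]
[ 232  188   40   58 1843] [251.5680955  217.25664677] [ 0.5875 -0.3433]
```

>>> step_arm:
  plan:
    - [0,0,0.03,0,0.06]
    - [0,0,0.02,0,0.06]
    - [0,0,0.011,0,0.06]
    - [0,0,0,0,0.06]
    - [0,0,0,0,0.06]
  squeeze: 30

```text
time_s: 39.23
tool_pos: [0.5938, -0.3406, 0.2639]
eef_rot: [0.0, 1.0, 0.0, -0.001]
wrist_force: [0.2, 0.4, 0.8]
gripper_width: 0.0599
gripper_force: 0.0
```

>>> step_arm:
  plan:
    - [0,0,0,0,0.01]
    - [0,0,0,0,0.01]
    - [0,0,0,0,0.01]
    - [0,0,0,0,0.01]
    - [0,0,0,0,0.01]
    - [0,0,0,0,0.01]
    - [0,0,0,0,0.01]

```text
time_s: 39.82
tool_pos: [0.5947, -0.3422, 0.2655]
eef_rot: [0.0, 1.0, -0.001, 0.001]
wrist_force: [-1.7, -2.5, 5.9]
gripper_width: 0.0233
gripper_force: 30.1
```

>>> step_arm:
  plan:
    - [0.0123,0.0094,0,0.0596,0.01]
    - [0.0123,0.0094,0,0.0596,0.01]
    - [0.0123,0.0094,0,0.0596,0.01]
    - [0.0123,0.0094,0,0.0596,0.01]
    - [0.0123,0.0094,0,0.0596,0.01]
    - [0.0123,0.0094,0,0.0596,0.01]
    - [0.0123,0.0094,0,0.0596,0.01]
    - [0.0123,0.0094,0,0.0596,0.01]

```text
time_s: 40.48
tool_pos: [0.515, -0.2487, 0.2655]
eef_rot: [0.238, 0.971, -0.001, 0.002]
wrist_force: [-0.0, -2.3, 6.3]
gripper_width: 0.0237
gripper_force: 30.1
```

```bash
cat > cam.py <<'E'
from meas import *
s=st(); t=s['tool_pos']; print('r',np.hypot(t[0]-.7463,t[1]+.1303),'ang',np.degrees(np.arctan2(t[1]+.1303,t[0]-.7463))%360)
for c in('side','scene'):
    p,d,m=snap(c); hsv=cv2.cvtColor(p,cv2.COLOR_RGB2HSV)
    A=cloud(d,m,np.ones(d.shape,bool)); far=A[(A[:,2]>.182)&(A[:,2]<.23)&(np.hypot(A[:,0]-t[0],A[:,1]-t[1])<.045)]; print(c,'camhead',len(far),fit(far,.032) if len(far)>9 else 0)
E
python3 cam.py
```

```text
{'time_s': 40.4833, 'tool_pos': [0.515, -0.2487, 0.2655], 'eef_rot': [0.238, 0.9713, -0.001, 0.002], 'joint_positions': [0.3917, 0.5023, 0.0128, 1.7341, -0.0061, 0.9009, 1.4969], 'wrist_force': [-0.0398, -2.2637, 6.2539], 'gripper_width': 0.0237, 'gripper_force': 30.1102}
[[-0.887, 0.462, 0.003], [0.462, 0.887, -0.003], [-0.004, -0.001, -1.0]]
r 0.2598763327727846 ang 207.11282138596232
side camhead 220 [ 0.51500147 -0.24900772]
scene camhead 134 [ 0.5118054  -0.24346408]
```

Tracking well; continuing the swing.

>>> step_arm:
  plan:
    - [0.0123,0.0094,0,0.0596,0.01]
    - [0.0123,0.0094,0,0.0596,0.01]
    - [0.0123,0.0094,0,0.0596,0.01]
    - [0.0123,0.0094,0,0.0596,0.01]
    - [0.0123,0.0094,0,0.0596,0.01]
    - [0.0123,0.0094,0,0.0596,0.01]
    - [0.0123,0.0094,0,0.0596,0.01]
    - [0.0123,0.0094,0,0.0596,0.01]

```text
time_s: 41.25
tool_pos: [0.487, -0.1287, 0.2654]
eef_rot: [0.461, 0.888, 0.0, 0.002]
wrist_force: [1.2, -2.5, 7.2]
gripper_width: 0.023
gripper_force: 30.8
```

>>> step_arm:
  plan:
    - [0.0123,0.0094,0,0.0596,0.01]
    - [0.0123,0.0094,0,0.0596,0.01]
    - [0.0123,0.0094,0,0.0596,0.01]
    - [0.0123,0.0094,0,0.0596,0.01]
    - [0.0123,0.0094,0,0.0596,0.01]
    - [0.0123,0.0094,0,0.0596,0.01]
    - [0.0123,0.0094,0,0.0596,0.01]
    - [0.0123,0.0094,0,0.0596,0.01]

```text
time_s: 41.92
tool_pos: [0.5174, -0.0095, 0.2655]
eef_rot: [0.657, 0.754, 0.001, 0.002]
wrist_force: [2.1, -4.5, 6.1]
gripper_width: 0.0229
gripper_force: 30.9
```

>>> step_arm:
  plan:
    - [0,0,0,0,0.01]
    - [0,0,0,0,0.01]
    - [0,0,0,0,0.01]

```text
time_s: 42.17
tool_pos: [0.5181, -0.008, 0.2655]
eef_rot: [0.655, 0.755, 0.002, 0.002]
wrist_force: [1.3, 0.6, 7.3]
gripper_width: 0.023
gripper_force: 31.2
```

```bash
python3 cam.py
```

```text
{'time_s': 42.1667, 'tool_pos': [0.5181, -0.008, 0.2655], 'eef_rot': [0.6551, 0.7555, 0.0022, 0.0017], 'joint_positions': [-0.2098, 0.4354, 0.2447, 1.88, -0.1396, 0.8371, 0.2481], 'wrist_force': [1.3092, 0.6165, 7.3093], 'gripper_width': 0.023, 'gripper_force': 31.1712}
[[-0.142, 0.99, 0.005], [0.99, 0.142, 0.001], [0.0, 0.005, -1.0]]
r 0.2588675630148124 ang 151.8075138599788
side camhead 271 [ 0.51777228 -0.00880141]
scene camhead 156 [ 0.51774892 -0.00741785]
```

>>> step_arm:
  plan:
    - [0,0,0,0,0.03]
    - [0,0,0,0,0.045]
    - [0,0,0,0,0.06]
    - [0,0,0,0,0.06]
    - [0,0,-0.02,0,0.06]
    - [0,0,-0.03,0,0.06]
    - [0,0,-0.04,0,0.06]
    - [0,0,-0.04,0,0.06]

```text
time_s: 42.93
tool_pos: [0.5149, -0.0093, 0.3946]
eef_rot: [0.656, 0.755, -0.001, -0.001]
wrist_force: [2.4, 0.5, -0.2]
gripper_width: 0.06
gripper_force: 0.0
```

>>> step_arm:
  plan:
    - [0,0,-0.03,0,0.06]
    - [0.03,0,0,0,0.06]
    - [0.04,0,0,0,0.06]
    - [0.04,0,0,0,0.06]
    - [0.04,0,0,0,0.06]
    - [0,0,0,0,0.06]
    - [0,0,0,0,0.06]
    - [0,0,0,0,0.06]

```text
time_s: 43.6
tool_pos: [0.4948, 0.1386, 0.4235]
eef_rot: [0.656, 0.755, -0.001, 0.0]
wrist_force: [0.3, 0.0, -0.6]
gripper_width: 0.0599
gripper_force: 0.0
```

Run:
```python
from meas import *
st()
for c in('side','scene'):
    p,d,m=snap(c,c+'_end.png'); A=cloud(d,m,np.ones(d.shape,bool))
    far=A[(A[:,2]>.182)&(A[:,2]<.228)&(np.hypot(A[:,0]-.517,A[:,1]+.008)<.045)]; print(c,'camhead',len(far),fit(far,.032))
    print(*beads(c),sep='\n')
    q=A[(np.hypot(A[:,0]-.404,A[:,1]+.26)<.03)&(A[:,2]>.066)&(A[:,2]<.11)]; print('rod',fit(q,.008))
a=cv2.imread('pics/side_end.png')[80:330,150:400]; b=cv2.imread('pics/scene_end.png')[110:290,90:410]
cv2.imwrite('pics/end.png',np.hstack([cv2.resize(a,(400,400)),cv2.copyMakeBorder(cv2.resize(b,(400,225)),0,175,0,0,0)]))
```

```text
{'time_s': 43.6, 'tool_pos': [0.4948, 0.1386, 0.4235], 'eef_rot': [0.6558, 0.755, -0.0006, 0.0001], 'joint_positions': [-0.4853, 0.2797, 0.212, 1.634, -0.0606, 1.2354, -0.1209], 'wrist_force': [0.311, 0.0056, -0.5776], 'gripper_width': 0.0599, 'gripper_force': 0.0}
[[-0.14, 0.99, -0.001], [0.99, 0.14, -0.001], [-0.001, -0.001, -1.0]]
side camhead 250 [ 0.51826242 -0.00910966]
(np.int32(46), [0.4809, -0.0534, 0.0322], [0.4788, -0.0615])
(np.int32(21), [0.5734, -0.0097, 0.0315], None)
(np.int32(29), [0.5069, -0.0081, 0.033], None)
(np.int32(13), [0.6781, 0.1519, 0.1211], None)
rod [ 0.40393057 -0.26035054]
scene camhead 130 [ 0.5178366  -0.00690834]
(np.int32(24), [0.4849, -0.056, 0.0336], [0.503, -0.0529])
(np.int32(45), [0.4746, 0.0309, 0.0352], [0.4728, 0.0309])
(np.int32(25), [0.5127, -0.0079, 0.0348], [0.5097, -0.014])
rod [ 0.40567007 -0.25916334]
```

View pics/end.png

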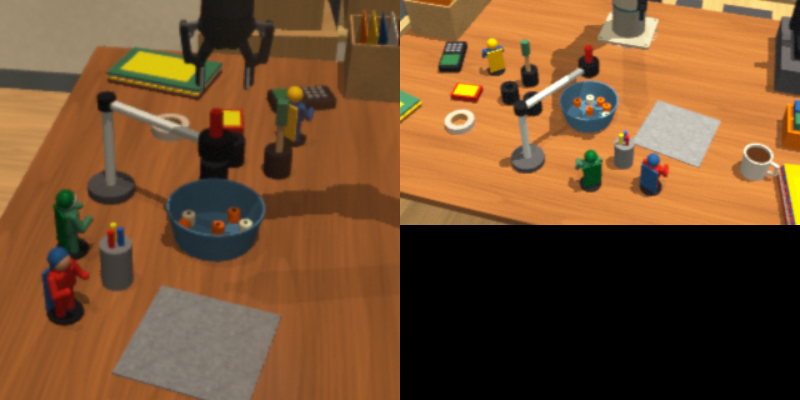

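The camera head is above the bowl (left image 215,150), the stick is upright in its stand (280,130), the mat is empty and the bystanders are where they were.

```bash
python3 -c "
from station import robot
print(robot.hand_in())"
```

```text
the job is handed in; nothing more can be done
None
```

I carried out the whole job and handed it in at about 44 s of the 210 s allowed. All five orange beads are in the bowl with the cream ones, stirred four turns. The stick is upright in its stand, the camera is about 3 mm off the bowl's axis, and the last pictures show no bystander moved. The hand-in returned no verdict.

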